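# Open the curing box past its hidden safety catch

### The job

The varnished bauble has had its time in the curing box: open the box. Press the green release button so that the hood springs up a finger's width, then reach under its raised front lip, feel for the hidden safety catch, push its tab gently to the right (as you face the lip) and hold it aside while you lift the hood, until it rises by itself and stands fully open. Force neither hood nor catch, and leave the bauble inside and the palette and navy jar beside the box where they are.

Things in the scene. Friction and masses are not known exactly. Their poses are not given: they have to be found in the camera images.
- hood: white hood of the curing box, 230 mm wide, hinged along its back. Origin: middle of the lower edge of its front lip. x points back to the hinge, y to the left as one faces the lip, z up when shut; the hinge axis runs along y at x = 265 mm, z = 0. Opening tips z back, 1.25 rad at the stop. Shut, the lip edge is 95 mm over the table; released, the hood stands ajar at 0.05 rad, lip edge 13 mm higher
- hood_top (a point): middle of the front rim of the hood's flat top, 59 mm above the lip; from it the hood's front slopes down to the lip at 45 degrees. The lip is 5 mm thick. Spring hinges carry most of the hood: lifting at the lip takes 1 to 2 N, more if fast; from 0.5 rad it rises to the stop by itself. Until the hook is free (past 0.13 rad) the catch must be held aside; lifting before that jams it
- catch_zone (a point): a point fixed in the hood where the safety catch hangs under the lip (25 mm behind the lip edge, 25 mm below the underside, amid the lip's length). The red tab, an upright plate 3 mm thick, square to the lip, spans 10 to 36 mm behind the edge and 14 to 40 mm below the underside, up to 20 mm left or right of this point, differently each time. Beside it the space is free 45 mm deep
- catch_entry (a point): a point fixed in the hood in the free space under the lip, left of the catch (20 mm behind the lip edge, 30 mm below the underside, 50 mm left of the lip's middle). From here the tab is met by moving right. It swings on an upright pivot 46 mm behind the edge, sprung: pushed 25 mm behind the edge it takes 3 N at first, the hook is clear at 7 to 8 mm (5 N), a hard stop follows at 11 mm (6 N)
- release_top (a point): top of the green release button, 26 mm in diameter, on the dark control tower at the right end of the box. The tower's top is 18 mm below this point, the hood's flat top 14 mm above it, the hood's right side 24 mm left of the button's rim. Pressed straight down it moves 6 mm with 5 N; the main latch lets go at 4 to 5 mm
- cured_bauble: cream bauble with painted spots, 72 mm in diameter, 100 mm tall, standing in a card ring on the floor inside the box, under the hood; origin at the centre of its underside
- jar_navy: small navy blue paint jar, 41 mm in diameter, 47 mm tall, standing on the table to the right of the box; origin at the centre of its underside
- palette: flat square palette caked with paint, 88 x 128 x 13 mm, lying on the table to the right of the box; origin at the centre of its underside

How it is judged:
By the outcome, as a careful person would: the job done as asked, in the order asked, and still so for the second after the job is handed in, with the robot touching nothing.
It also fails if it takes over 58 s, if anything falls off the work surface, if the arm or the gripper's body presses on something with over 40 N, if the wrist force passes 120 N, or if a joint passes its speed limit or range.

### The arm

A 7-joint arm with a two-finger parallel gripper is mounted at the origin on a cart in front of the work surface, level with it; the furniture and walls round the work are solid. World frame = base frame: x ahead of the robot, y to its left, z up, the work surface at z = 0. Lengths are in m, angles in degrees, forces in N, time in s.
With the tool pointing down it reaches from about 0.425 to 0.875 m from the base axis. Payload 4.7 kg.
Tool frame: the origin (TCP) lies at the very end of the fingers, on their centre line; the grasp point (between the pads) lies 19 mm behind it; z points along the fingers, y is the direction in which the jaws open and shut (so a half turn about z gives the same grasp; the last joint's range is limited). The gripper opens to 87 mm and grips with 3 to 60 N. Pads are 19 mm wide; open, the fingers measure 117 mm over their backs; the gripper's body (75 mm by 190 mm) begins 51 mm behind the grasp point.
Start: joints at [73.344, 18.392, -4.016, 83.108, 1.295, 78.541, -3.26], TCP at [0.195, -0.62, 0.197] pointing down, gripper open.
Joint ranges: [-163.93, 163.93], [-17.29, 119.83], [-79.2, 71.16], [3.27, 140.29], [-89.18, 269.18], [5.43, 117.66], [-154.24, 154.24]. Speed limits (degrees/s): [147.25, 147.25, 180, 180, 180, 180, 180].

### API

Orientations are given as [roll, pitch, yaw] about the fixed x, y, z axes, in that order (R = Rz(yaw) Ry(pitch) Rx(roll)).
In Python, from cell import sensors, imaging, ticket gives the robot as it stands.
- The arm moves only by the tool carry_out, never from a script. Its argument "plan" is a list of rows, each an object of numbers: "fingers": the closure, from -1 (fully open) to 1 (shut); "dx", "dy", "dz": the shift along the tool's x, y, z normalised to -1 to 1, where 1 is 0.03 m; "rx", "ry", "rz": the turn, a rotation vector about the tool's x, y, z normalised to -1 to 1, where 1 is 10 degrees. A call has 1 to 12 rows; each row shifts and turns the commanded pose from where the row before left it, along the tool's axes as they then stand; what a row does not reach is not made up. A row lasts 1/8 s, in which the tool goes at most 62.5 mm and 10.7 degrees, less where a joint would pass 70% of its speed; a pose out of reach is approached as far as the arm can. A call with a number of a shift or a turn outside -1 to 1 is refused whole. A call with a gripper value outside its range is refused whole. The fingers move at their own pace and stop on an object; "force" is the grip in N (left out, the last holds). Time passes only in rows, so rows that do not move let the fingers close. It gives the time, the measured TCP pose, the force and the opening at its end, in the units of the state.
- sensors.get_obs(): the state, without advancing time (a new reading comes with each control period).
- imaging.read_camera(name): name is "scene" or "top"; returns a dict with "color" (384x512x3 uint8, red, green, blue), "mtx" (3x3 intrinsics, pixels), "extrinsics" (4x4, takes a point from world to camera coordinates). Camera axes: x right, y down, z forward; pixel columns grow to the right and rows downward; lengths in m; the calibration is good to about 2 mm. A picture is of the moment at which its call begins. There is no depth.
- ticket.sign_off(): hands the job in, once; it reports no verdict.
The state is a dict: "time_s": time; "qpos": joint angles; "joint_velocities": joint speeds; "effort": joint torques, N m; "tool_pos": TCP position; "tool_rot": TCP orientation; "force": force on the tool from outside, world axes, zero at the start; "wrist_torque": the same for the moment, N m; "grip_width": finger opening in m.
Only numpy, scipy, OpenCV 4.12 (cv2) and the standard library are available. Lean on these libraries where they do the work, as an engineer would, in place of code of your own. Each camera call takes 0.05 s, during which the arm holds its last target.

## Working session

There is one attempt and no reset: what is moved stays moved. The work goes in short steps, Python scripts to look and compute and a tool call to move; the robot and the scene stay as the last step left them, time stands still between calls to the robot, and variables do not carry over. Pictures are saved under pics/ and viewed, and the job is handed in when it is done.

Besides the shell and the picture viewer there is one more tool, called after ">>>" by a JSON object that holds its "name" and its "arguments", one argument or row to a line. carry_out: Moves the arm, as the interface text tells. Scaled input: -1 to 1 covers 0.03 m each way for a shift and 10 degrees each way for a turn. Its arguments: {"type":"object","properties":{"plan":{"type":"array"},"force":{"type":"number"}},"required":["plan"]}

```bash
mkdir -p pics; python3 - <<'E'
from cell import sensors, imaging
import cv2,numpy as np
o=sensors.get_obs();print(o)
for n in ("scene","top"):
    c=imaging.read_camera(n);cv2.imwrite(f"pics/{n}0.png",cv2.cvtColor(c["color"],cv2.COLOR_RGB2BGR))
    print(n,c["mtx"],c["extrinsics"])
    np.savez(f"{n}.npz",K=c["mtx"],E=c["extrinsics"])
E
```

```text
{'time_s': 0.0, 'qpos': array([73.34495677, 18.43868919, -4.01731982, 83.17374046,  1.29555443,
       78.53976293, -3.2584967 ]), 'joint_velocities': array([ 0.05887226,  0.00818387,  0.03519546, -0.08555158,  0.01073386,
        0.07316341,  0.04562335]), 'effort': array([-2.56625881e-04, -4.91290569e+01, -4.04761825e-01, -3.12536860e+01,
       -6.42733625e-02,  4.35307575e-02,  1.66565633e-04]), 'tool_pos': array([ 0.19484656, -0.6194951 ,  0.19637617]), 'tool_rot': array([-1.79893086e+02,  5.62341419e-03,  1.74680834e+01]), 'force': array([-0.58168895, -0.07198604, -0.17641604]), 'wrist_torque': array([ 0.00417068,  0.05117072, -0.01665196]), 'grip_width': 0.0871680676197456}
scene [[464.14148301   0.         266.5558293 ]
 [  0.         464.14148301 182.78853305]
 [  0.           0.           1.        ]] [[-0.70031863 -0.71362891  0.01695893  0.38229691]
 [-0.32879406  0.30139202 -0.89501805  0.28092037]
 [ 0.63359947 -0.63237381 -0.44570739  0.72092155]
 [ 0.          0.          0.          1.        ]]
top [[357.72633695   0.         257.17952887]
 [  0.         357.72633695 187.1015175 ]
 [  0.           0.           1.        ]] [[-0.02861399 -0.99948538 -0.01449899  0.02562349]
 [-0.99065855  0.03029005 -0.13295923  0.58129996]
 [ 0.13332998  0.01055905 -0.99101545  0.99136851]
 [ 0.          0.          0.          1.        ]]
```

View pics/scene0.png

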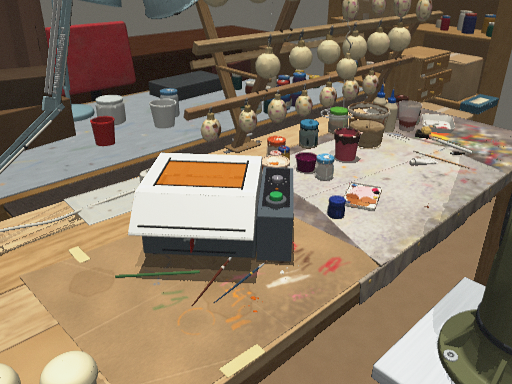

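View pics/top0.png

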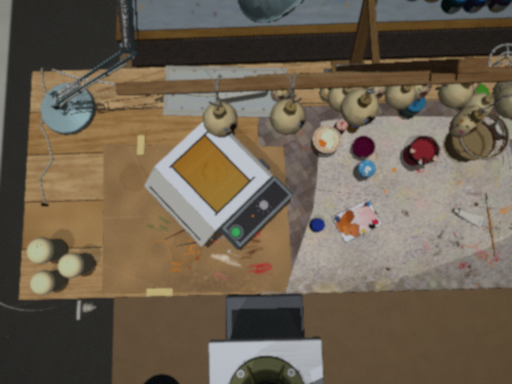

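```bash
cat > h.py <<'E'
import numpy as np,cv2
C={n:np.load(f"{n}.npz") for n in ("scene","top")}
def proj(n,p):
    K,E=C[n]["K"],C[n]["E"]; q=E[:3,:3]@np.asarray(p,float)+E[:3,3]; q=K@q; return q[:2]/q[2]
def ray(n,u,v,z):
    K,E=C[n]["K"],C[n]["E"]; d=E[:3,:3].T@np.linalg.inv(K)@[u,v,1]; c=-E[:3,:3].T@E[:3,3]
    return c+d*(z-c[2])/d[2]
def tri(pts):
    A=[];b=[]
    for n,u,v in pts:
        K,E=C[n]["K"],C[n]["E"];P=K@E[:3]
        for k,w in ((0,u),(1,v)):
            r=P[k]-w*P[2];A.append(r[:3]);b.append(-r[3])
    A=np.array(A);b=np.array(b);x=np.linalg.lstsq(A,b,rcond=None)[0];return x,[proj(n,x)-[u,v] for n,u,v in pts]
E
python3 - <<'E'
import cv2
from h import *
a=cv2.imread("pics/scene0.png")[140:280,115:315];cv2.imwrite("pics/s_crop.png",cv2.resize(a,None,fx=4,fy=4,interpolation=cv2.INTER_CUBIC))
a=cv2.imread("pics/top0.png")[110:260,135:300];cv2.imwrite("pics/t_crop.png",cv2.resize(a,None,fx=4,fy=4,interpolation=cv2.INTER_CUBIC)) 
print(proj("top",[0,0,0]),proj("top",[.195,-.62,.2]))
E
```

```text
[266.42553295 396.85833752] [537.51911684 337.98499728]
```

View pics/s_crop.png

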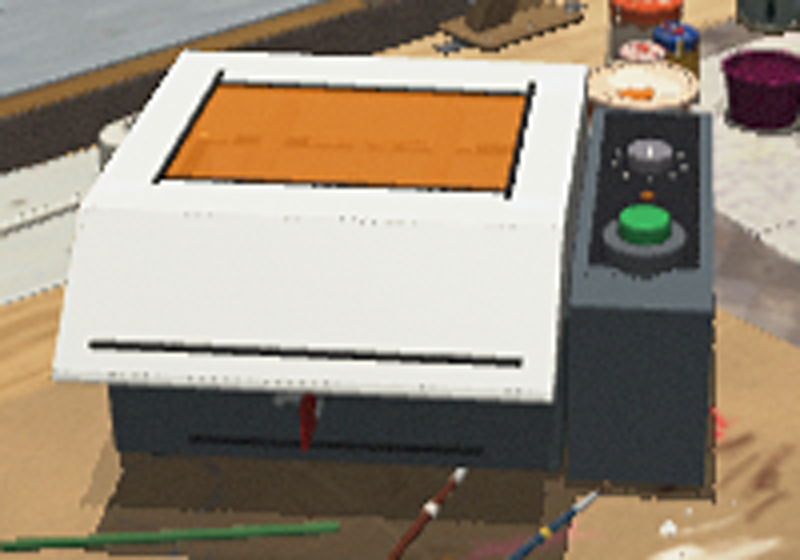

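View pics/t_crop.png

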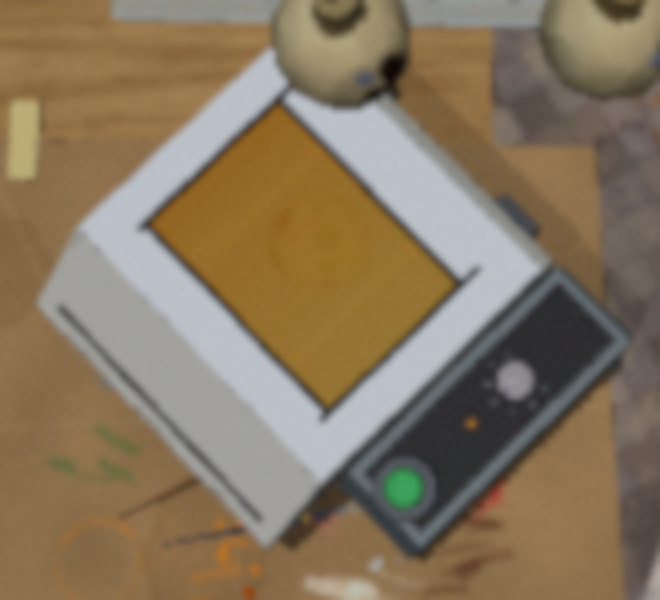

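```bash
cat >> h.py <<'E'
def s(x,y): return ("scene",x/4+115,y/4+140)
def t(x,y): return ("top",x/4+135,y/4+110)
E
python3 - <<'E'
from h import *
from scipy.optimize import least_squares
prs={'lipL':[s(55,380),t(38,300)],'lipR':[s(553,402),t(268,548)],'topL':[s(85,208),t(80,230)],'topR':[s(558,227),t(322,480)],'btn':[s(645,215),t(403,486)]}
for k,v in prs.items(): print(k,*tri(v))
mod={'lipL':(0,.115,0),'lipR':(0,-.115,0),'topL':(.059,.115,.059),'topR':(.059,-.115,.059)}
def W(p,m):
    c,s_=np.cos(p[2]),np.sin(p[2]);return np.array([p[0]+c*m[0]-s_*m[1],p[1]+s_*m[0]+c*m[1],.095+m[2]])
mod['btn']=(0,0,0)
def f(p):
    r=[]
    for k,m in mod.items():
        if k=='btn': m=(p[3],-.115-.024-.013,.045)
        for n,u,v in prs[k]: r+=list(proj(n,W(p,m))-[u,v])
    return r
R=least_squares(f,[.45,.2,-.7,.05],loss='soft_l1');print(R.x,np.degrees(R.x[2]));print(np.round(R.fun.reshape(-1,4) if R.fun.size%4==0 else R.fun,1))
p=R.x
print('btn',W(p,(p[3],-.152,.045)), 'lipmid',p[:2])
print('ray btn',ray(*prs['btn'][0],.140),ray(*prs['btn'][1],.140))
# tab bottom
q=s(305,449)
for d in (.010,):
  for y in np.arange(-.02,.021,.005): 
    print(y,proj("scene",W(p,(d,y,-.045+.005-.00)))*1-[q[1],q[2]],proj("scene",W(p,(d,y,-.040)))*4-[460,560])
E
```

```text
lipL [0.58887547 0.31495846 0.09665069] [array([-0.17947556, -0.05121705]), array([0.16594886, 0.13065358])]
lipR [0.41849741 0.1601286  0.09704542] [array([0.39404179, 0.04656328]), array([-0.32010184, -0.32306145])]
topL [0.6257037  0.26998917 0.15534754] [array([0.20738696, 0.06002776]), array([-0.21033899, -0.16349958])]
topR [0.46177185 0.11649355 0.15404496] [array([0.54184777, 0.06641799]), array([-0.48419469, -0.48401926])]
btn [0.45566828 0.06523976 0.14457254] [array([0.10209574, 0.0097682 ]), array([-0.0911049 , -0.09570128])]
[ 0.50482049  0.2366954  -0.82996566  0.09457761] -47.55352936093907
[[ 0.   0.4  0.6 -0.1]
 [ 0.3  0.4  0.2 -0.9]
 [-1.1  0.1 -0.3 -1.5]
 [ 1.6  0.3 -0.1  0.3]
 [ 0.1  1.8  0.4 -0.4]]
btn [0.45648898 0.06432084 0.14      ] lipmid [0.50482049 0.2366954 ]
ray btn [0.46182274 0.05908232 0.14      ] [0.45547509 0.06534999 0.14      ]
-0.02 [12.31508063  1.31932367] [354.26032253 454.27729468]
-0.015 [9.68149299 1.19883621] [343.72597197 453.79534482]
-0.009999999999999998 [7.04913164 1.07840485] [333.19652657 453.31361938]
-0.0049999999999999975 [4.41799572 0.95802955] [322.6719829 452.8321182]
3.469446951953614e-18 [1.78808438 0.83771028] [312.15233754 452.35084111]
0.0050000000000000044 [-0.84060323  0.71744699] [301.63758707 451.86978797]
0.010000000000000005 [-3.46806798  0.59723965] [291.12772808 451.38895862]
0.015000000000000003 [-6.09431071  0.47708822] [280.62275715 450.90835289]
0.020000000000000007 [-8.71933228  0.35699266] [270.12267088 450.42797064]
```

```bash
cat >> h.py <<'E'
from scipy.spatial.transform import Rotation as Ro
P=[0.50482,0.23670,-0.829966]
def W(m,z0=.095):
    c,s_=np.cos(P[2]),np.sin(P[2]);return np.array([P[0]+c*m[0]-s_*m[1],P[1]+s_*m[0]+c*m[1],z0+m[2]])
def H(w):
    c,s_=np.cos(P[2]),np.sin(P[2]);d=np.array(w)-[P[0],P[1],.095];return np.array([c*d[0]+s_*d[1],-s_*d[0]+c*d[1],d[2]])
def lipR(a): # tool tilted a deg below horizontal, pointing +x_h, y=hood y
    x=-W((1,0,0),0)+W((0,0,0),0); z=-x; th=np.radians(a)
    zz=z*np.cos(th)+np.array([0,0,-1])*np.sin(th); y=W((0,1,0),0)-W((0,0,0),0)
    return Ro.from_matrix(np.c_[np.cross(y,zz),y,zz])
def plan(p,R,tp,TR,n):
    """rows from pose to target"""
    rv=(R.inv()*TR).as_rotvec()/n; st=Ro.from_rotvec(rv); out=[]
    for i in range(n):
        d=R.inv().apply((np.array(tp)-p)/n)
        out.append(np.r_[d/.03,np.degrees(rv)/10]); R=R*st
    print(n,"rows"); 
    for r in out: print(dict(zip(("dx","dy","dz","rx","ry","rz"),map(float,np.round(r,2)))))
    return np.array(tp),TR
def eul(e): return Ro.from_euler('xyz',e,degrees=True)
E
python3 - <<'E'
from h import *
from cell import sensors
o=sensors.get_obs();p=o["tool_pos"];R=eul(o["tool_rot"])
print(lipR(90).as_euler('xyz',degrees=True))
p1,R1=plan(p,R,[.47,-.40,.23],eul([180,0,67.4]),12)
T=lipR(90)
p2,R2=plan(p1,R1,[.50,-.08,.23],eul([180,0,117.4]),12)
E
```

```text
[180.           0.         132.44645106]
12 rows
{'dx': 0.91, 'dy': -0.35, 'dz': -0.09, 'rx': -0.0, 'ry': -0.0, 'rz': -0.42}
{'dx': 0.94, 'dy': -0.29, 'dz': -0.09, 'rx': -0.0, 'ry': -0.0, 'rz': -0.42}
{'dx': 0.95, 'dy': -0.22, 'dz': -0.09, 'rx': -0.0, 'ry': -0.0, 'rz': -0.42}
{'dx': 0.97, 'dy': -0.15, 'dz': -0.09, 'rx': -0.0, 'ry': -0.0, 'rz': -0.42}
{'dx': 0.97, 'dy': -0.08, 'dz': -0.09, 'rx': -0.0, 'ry': -0.0, 'rz': -0.42}
{'dx': 0.98, 'dy': -0.01, 'dz': -0.09, 'rx': -0.0, 'ry': -0.0, 'rz': -0.42}
{'dx': 0.98, 'dy': 0.07, 'dz': -0.09, 'rx': -0.0, 'ry': -0.0, 'rz': -0.42}
{'dx': 0.97, 'dy': 0.14, 'dz': -0.09, 'rx': -0.0, 'ry': -0.0, 'rz': -0.42}
{'dx': 0.96, 'dy': 0.21, 'dz': -0.09, 'rx': -0.0, 'ry': -0.0, 'rz': -0.42}
{'dx': 0.94, 'dy': 0.27, 'dz': -0.09, 'rx': -0.0, 'ry': -0.0, 'rz': -0.42}
{'dx': 0.92, 'dy': 0.34, 'dz': -0.09, 'rx': -0.0, 'ry': -0.0, 'rz': -0.42}
{'dx': 0.89, 'dy': 0.41, 'dz': -0.09, 'rx': -0.0, 'ry': -0.0, 'rz': -0.42}
12 rows
{'dx': 0.85, 'dy': -0.26, 'dz': -0.0, 'rx': 0.0, 'ry': 0.0, 'rz': -0.42}
{'dx': 0.87, 'dy': -0.2, 'dz': -0.0, 'rx': 0.0, 'ry': 0.0, 'rz': -0.42}
{'dx': 0.88, 'dy': -0.14, 'dz': -0.0, 'rx': 0.0, 'ry': 0.0, 'rz': -0.42}
{'dx': 0.89, 'dy': -0.07, 'dz': -0.0, 'rx': 0.0, 'ry': 0.0, 'rz': -0.42}
{'dx': 0.89, 'dy': -0.01, 'dz': -0.0, 'rx': 0.0, 'ry': 0.0, 'rz': -0.42}
{'dx': 0.89, 'dy': 0.06, 'dz': 0.0, 'rx': 0.0, 'ry': 0.0, 'rz': -0.42}
{'dx': 0.88, 'dy': 0.12, 'dz': 0.0, 'rx': 0.0, 'ry': 0.0, 'rz': -0.42}
{'dx': 0.87, 'dy': 0.18, 'dz': 0.0, 'rx': 0.0, 'ry': 0.0, 'rz': -0.42}
{'dx': 0.86, 'dy': 0.25, 'dz': 0.0, 'rx': 0.0, 'ry': 0.0, 'rz': -0.42}
{'dx': 0.84, 'dy': 0.31, 'dz': 0.0, 'rx': 0.0, 'ry': 0.0, 'rz': -0.42}
{'dx': 0.81, 'dy': 0.37, 'dz': 0.0, 'rx': 0.0, 'ry': 0.0, 'rz': -0.42}
{'dx': 0.78, 'dy': 0.43, 'dz': 0.0, 'rx': 0.0, 'ry': 0.0, 'rz': -0.42}
```

>>> {"name": "carry_out", "arguments": {
  "plan": [
    {"fingers":1,"dx":0.91,"dy":-0.35,"dz":-0.1,"rz":-0.4},
    {"fingers":1,"dx":0.94,"dy":-0.3,"dz":-0.1,"rz":-0.4},
    {"fingers":1,"dx":0.95,"dy":-0.2,"dz":-0.1,"rz":-0.4},
    {"fingers":1,"dx":0.97,"dy":-0.15,"dz":-0.1,"rz":-0.4},
    {"fingers":1,"dx":0.97,"dy":-0.1,"dz":-0.1,"rz":-0.4},
    {"fingers":1,"dx":0.98,"dy":0,"dz":-0.1,"rz":-0.4},
    {"fingers":1,"dx":0.98,"dy":0.05,"dz":-0.1,"rz":-0.4},
    {"fingers":1,"dx":0.97,"dy":0.15,"dz":-0.1,"rz":-0.4},
    {"fingers":1,"dx":0.96,"dy":0.2,"dz":-0.1,"rz":-0.4},
    {"fingers":1,"dx":0.94,"dy":0.3,"dz":-0.1,"rz":-0.4},
    {"fingers":1,"dx":0.92,"dy":0.35,"dz":-0.1,"rz":-0.4},
    {"fingers":1,"dx":0.9,"dy":0.4,"dz":-0.1,"rz":-0.4}
  ],
  "force": 10
}}

```text
validation failed for argument at $.pl...
```

>>> {"name": "carry_out", "arguments": {
  "plan": [
    {"fingers":1,"dx":0.85,"dy":-0.25,"rz":-0.4},
    {"fingers":1,"dx":0.87,"dy":-0.2,"rz":-0.4},
    {"fingers":1,"dx":0.88,"dy":-0.15,"rz":-0.4},
    {"fingers":1,"dx":0.89,"dy":-0.05,"rz":-0.4},
    {"fingers":1,"dx":0.89,"dy":0,"rz":-0.4},
    {"fingers":1,"dx":0.89,"dy":0.05,"rz":-0.4},
    {"fingers":1,"dx":0.88,"dy":0.1,"rz":-0.4},
    {"fingers":1,"dx":0.87,"dy":0.2,"rz":-0.4},
    {"fingers":1,"dx":0.86,"dy":0.25,"rz":-0.4},
    {"fingers":1,"dx":0.84,"dy":0.3,"rz":-0.4},
    {"fingers":1,"dx":0.81,"dy":0.35,"rz":-0.4},
    {"fingers":1,"dx":0.78,"dy":0.4,"rz":-0.4}
  ]
}}

```text
validation failed for argument at $.pl...
```

```bash
python3 - <<'E'
from h import *
from cell import sensors
o=sensors.get_obs();p=o["tool_pos"];R=eul(o["tool_rot"]);print(p,o["tool_rot"],o["qpos"],o["grip_width"],o["time_s"])
plan(p,R,[.456,.0645,.165],lipR(90),7)
E
```

```text
[ 0.19485614 -0.61953723  0.19648574] [-1.79901653e+02  5.89075660e-03  1.74664026e+01] [73.34476133 18.43404084 -4.01690917 83.16724277  1.29582234 78.54234814
 -3.25989225] 0.08709704170201955 0.1
7 rows
{'dx': 2.16, 'dy': -2.73, 'dz': 0.15, 'rx': -0.0, 'ry': -0.0, 'rz': -1.64}
{'dx': 2.85, 'dy': -2.01, 'dz': 0.15, 'rx': -0.0, 'ry': -0.0, 'rz': -1.64}
{'dx': 3.3, 'dy': -1.12, 'dz': 0.15, 'rx': -0.0, 'ry': -0.0, 'rz': -1.64}
{'dx': 3.48, 'dy': -0.14, 'dz': 0.15, 'rx': -0.0, 'ry': -0.0, 'rz': -1.64}
{'dx': 3.38, 'dy': 0.85, 'dz': 0.15, 'rx': -0.0, 'ry': -0.0, 'rz': -1.64}
{'dx': 3.0, 'dy': 1.77, 'dz': 0.15, 'rx': -0.0, 'ry': -0.0, 'rz': -1.64}
{'dx': 2.38, 'dy': 2.55, 'dz': 0.15, 'rx': -0.0, 'ry': -0.0, 'rz': -1.64}
```

>>> {"name": "carry_out", "arguments": {
  "plan": [
    {"fingers":1.0,"dx":0.91,"dy":-0.35,"dz":-0.1,"rx":0.0,"ry":0.0,"rz":-0.4}
  ],
  "force": 10
}}

```text
time_s: 0.22
tool_pos: [0.2153, -0.6024, 0.1993]
tool_rot: [-179.9, 0.1, 21.3]
force: [0.6, 0.1, -0.0]
grip_width: 0.0823
```

All keys are required per row.

>>> {"name": "carry_out", "arguments": {
  "plan": [
    {"fingers":1,"dx":0.94,"dy":-0.3,"dz":-0.1,"rx":0,"ry":0,"rz":-0.4},
    {"fingers":1,"dx":0.95,"dy":-0.2,"dz":-0.1,"rx":0,"ry":0,"rz":-0.4},
    {"fingers":1,"dx":0.97,"dy":-0.15,"dz":-0.1,"rx":0,"ry":0,"rz":-0.4},
    {"fingers":1,"dx":0.97,"dy":-0.1,"dz":-0.1,"rx":0,"ry":0,"rz":-0.4},
    {"fingers":1,"dx":0.98,"dy":0,"dz":-0.1,"rx":0,"ry":0,"rz":-0.4},
    {"fingers":1,"dx":0.98,"dy":0.05,"dz":-0.1,"rx":0,"ry":0,"rz":-0.4},
    {"fingers":1,"dx":0.97,"dy":0.15,"dz":-0.1,"rx":0,"ry":0,"rz":-0.4},
    {"fingers":1,"dx":0.96,"dy":0.2,"dz":-0.1,"rx":0,"ry":0,"rz":-0.4},
    {"fingers":1,"dx":0.94,"dy":0.3,"dz":-0.1,"rx":0,"ry":0,"rz":-0.4},
    {"fingers":1,"dx":0.92,"dy":0.35,"dz":-0.1,"rx":0,"ry":0,"rz":-0.4},
    {"fingers":1,"dx":0.9,"dy":0.4,"dz":-0.1,"rx":0,"ry":0,"rz":-0.4}
  ]
}}

```text
time_s: 1.6
tool_pos: [0.4758, -0.4028, 0.2336]
tool_rot: [180.0, 0.0, 65.7]
force: [0.2, -0.3, 0.3]
grip_width: 0.0006
```

>>> {"name": "carry_out", "arguments": {
  "plan": [
    {"fingers":1,"dx":0.85,"dy":-0.25,"dz":0,"rx":0,"ry":0,"rz":-0.4},
    {"fingers":1,"dx":0.87,"dy":-0.2,"dz":0,"rx":0,"ry":0,"rz":-0.4},
    {"fingers":1,"dx":0.88,"dy":-0.15,"dz":0,"rx":0,"ry":0,"rz":-0.4},
    {"fingers":1,"dx":0.89,"dy":-0.05,"dz":0,"rx":0,"ry":0,"rz":-0.4},
    {"fingers":1,"dx":0.89,"dy":0,"dz":0,"rx":0,"ry":0,"rz":-0.4},
    {"fingers":1,"dx":0.89,"dy":0.05,"dz":0,"rx":0,"ry":0,"rz":-0.4},
    {"fingers":1,"dx":0.88,"dy":0.1,"dz":0,"rx":0,"ry":0,"rz":-0.4},
    {"fingers":1,"dx":0.87,"dy":0.2,"dz":0,"rx":0,"ry":0,"rz":-0.4},
    {"fingers":1,"dx":0.86,"dy":0.25,"dz":0,"rx":0,"ry":0,"rz":-0.4},
    {"fingers":1,"dx":0.84,"dy":0.3,"dz":0,"rx":0,"ry":0,"rz":-0.4}
  ]
}}

```text
time_s: 2.85
tool_pos: [0.5124, -0.1376, 0.2334]
tool_rot: [180.0, 0.0, 105.7]
force: [0.8, -0.3, -0.5]
grip_width: 0.0003
```

```bash
python3 - <<'E'
from h import *
from cell import sensors
o=sensors.get_obs();p=o["tool_pos"];R=eul(o["tool_rot"]);print(p,o["tool_rot"],o["qpos"],o["grip_width"],o["time_s"])
plan(p,R,[.456,.0645,.165],lipR(90),9)
E
```

```text
[ 0.51242898 -0.13761059  0.23343929] [1.79997513e+02 1.44484685e-03 1.05735290e+02] [ 44.5016622    4.75569165 -34.04213916  95.93908173   2.70037651
  80.12528037  25.82311254] 0.00025689574741658976 2.85
9 rows
{'dx': 0.78, 'dy': 0.0, 'dz': 0.25, 'rx': 0.0, 'ry': 0.0, 'rz': -0.3}
{'dx': 0.78, 'dy': 0.04, 'dz': 0.25, 'rx': 0.0, 'ry': 0.0, 'rz': -0.3}
{'dx': 0.77, 'dy': 0.08, 'dz': 0.25, 'rx': 0.0, 'ry': 0.0, 'rz': -0.3}
{'dx': 0.77, 'dy': 0.12, 'dz': 0.25, 'rx': 0.0, 'ry': 0.0, 'rz': -0.3}
{'dx': 0.76, 'dy': 0.16, 'dz': 0.25, 'rx': 0.0, 'ry': 0.0, 'rz': -0.3}
{'dx': 0.75, 'dy': 0.2, 'dz': 0.25, 'rx': 0.0, 'ry': 0.0, 'rz': -0.3}
{'dx': 0.74, 'dy': 0.24, 'dz': 0.25, 'rx': 0.0, 'ry': 0.0, 'rz': -0.3}
{'dx': 0.73, 'dy': 0.28, 'dz': 0.25, 'rx': 0.0, 'ry': 0.0, 'rz': -0.3}
{'dx': 0.71, 'dy': 0.31, 'dz': 0.25, 'rx': 0.0, 'ry': 0.0, 'rz': -0.3}
```

>>> {"name": "carry_out", "arguments": {
  "plan": [
    {"fingers":1,"dx":0.78,"dy":0,"dz":0.25,"rx":0,"ry":0,"rz":-0.3},
    {"fingers":1,"dx":0.78,"dy":0.04,"dz":0.25,"rx":0,"ry":0,"rz":-0.3},
    {"fingers":1,"dx":0.77,"dy":0.08,"dz":0.25,"rx":0,"ry":0,"rz":-0.3},
    {"fingers":1,"dx":0.77,"dy":0.12,"dz":0.25,"rx":0,"ry":0,"rz":-0.3},
    {"fingers":1,"dx":0.76,"dy":0.16,"dz":0.25,"rx":0,"ry":0,"rz":-0.3},
    {"fingers":1,"dx":0.75,"dy":0.2,"dz":0.25,"rx":0,"ry":0,"rz":-0.3},
    {"fingers":1,"dx":0.74,"dy":0.24,"dz":0.25,"rx":0,"ry":0,"rz":-0.3},
    {"fingers":1,"dx":0.73,"dy":0.28,"dz":0.25,"rx":0,"ry":0,"rz":-0.3},
    {"fingers":1,"dx":0.71,"dy":0.31,"dz":0.25,"rx":0,"ry":0,"rz":-0.3},
    {"fingers":1,"dx":0,"dy":0,"dz":0,"rx":0,"ry":0,"rz":0}
  ]
}}

```text
time_s: 4.1
tool_pos: [0.4549, 0.0651, 0.1654]
tool_rot: [-180.0, -0.0, 132.7]
force: [-0.2, -0.5, 1.1]
grip_width: 0.0006
```

```bash
cat > look.py <<'E'
import sys,cv2
from h import *
from cell import sensors,imaging
tag=sys.argv[1]
o=sensors.get_obs();print(np.round(o["tool_pos"],4),np.round(o["tool_rot"],1),np.round(o["qpos"],1),np.round(o["force"],2),round(o["time_s"],2),'H',np.round(H(o["tool_pos"])*1000,1))
ims=[]
for n,(x,y) in (("scene",(110,100)),("top",(120,100))):
    if n in sys.argv[2:]:
        a=cv2.cvtColor(imaging.read_camera(n)["color"],cv2.COLOR_RGB2BGR);cv2.imwrite(f"pics/{tag}_{n}_full.png",a)
        cv2.imwrite(f"pics/{tag}_{n}.png",cv2.resize(a[y:y+180,x:x+240],None,fx=3.3,fy=3.3,interpolation=cv2.INTER_CUBIC))
E
python3 look.py ab scene top
```

```text
[0.4549 0.0651 0.1654] [-180.    -0.   132.7] [ 35.1  -3.  -44.6 110.1  -2.2  72.1  33.9] [-0.18 -0.52  1.13] 4.1 H [  92.9 -152.7   70.4]
```

View pics/ab_scene.png

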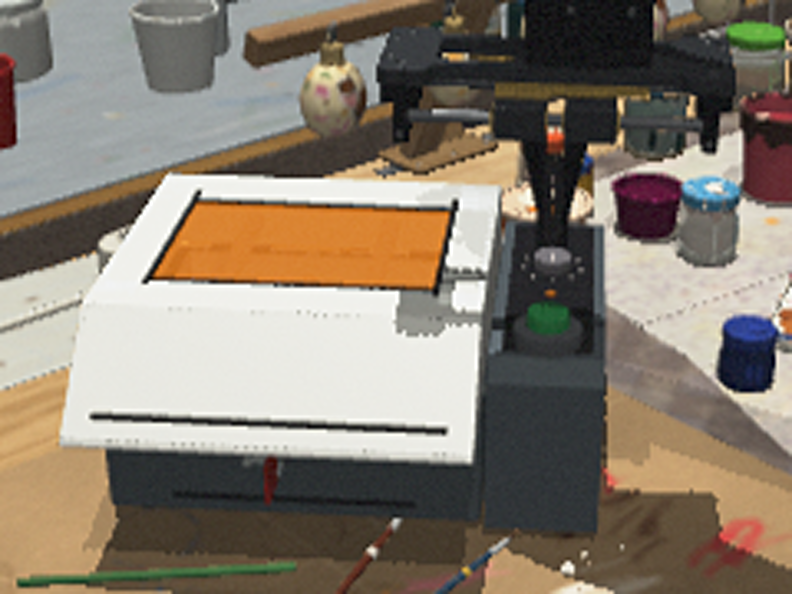

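View pics/ab_top.png

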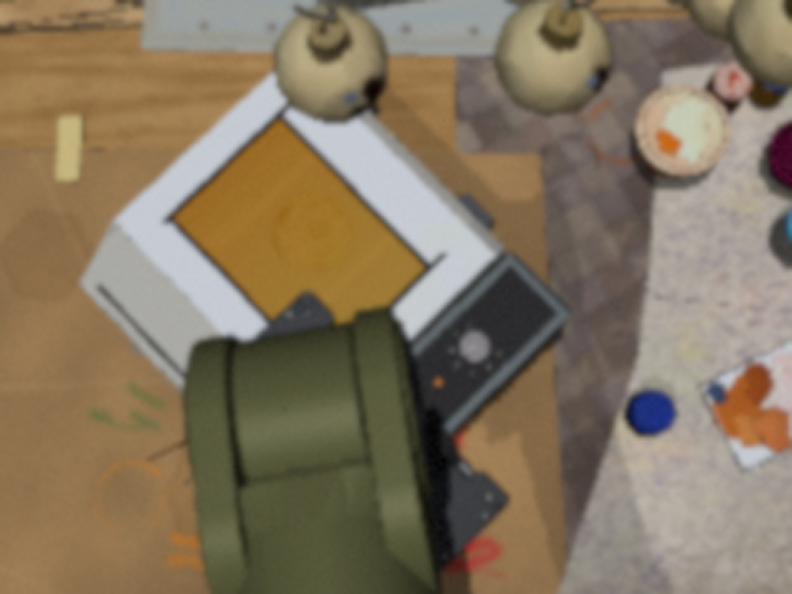

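```bash
python3 - <<'E'
from h import *
print((proj("scene",[.4549,.0651,.1654])-[110,100])*3.3,(proj("scene",[.4549,.0651,.140])-[110,100])*3.3)
E
```

```text
[551.00924981 278.23188294] [549.8509478  316.61962179]
```

>>> {"name": "carry_out", "arguments": {
  "plan": [
    {"fingers":1,"dx":0,"dy":0,"dz":0.35,"rx":0,"ry":0,"rz":0},
    {"fingers":1,"dx":0,"dy":0,"dz":0.3,"rx":0,"ry":0,"rz":0},
    {"fingers":1,"dx":0,"dy":0,"dz":0.1,"rx":0,"ry":0,"rz":0},
    {"fingers":1,"dx":0,"dy":0,"dz":0.1,"rx":0,"ry":0,"rz":0},
    {"fingers":1,"dx":0,"dy":0,"dz":0,"rx":0,"ry":0,"rz":0}
  ]
}}

```text
time_s: 4.82
tool_pos: [0.4557, 0.0629, 0.1403]
tool_rot: [-180.0, -0.0, 132.5]
force: [-0.4, -0.5, -0.0]
grip_width: 0.0002
```

>>> {"name": "carry_out", "arguments": {
  "plan": [
    {"fingers":1,"dx":0,"dy":0,"dz":0.07,"rx":0,"ry":0,"rz":0},
    {"fingers":1,"dx":0,"dy":0,"dz":0.07,"rx":0,"ry":0,"rz":0},
    {"fingers":1,"dx":0,"dy":0,"dz":0,"rx":0,"ry":0,"rz":0}
  ]
}}

```text
time_s: 5.2
tool_pos: [0.4557, 0.0629, 0.1361]
tool_rot: [-180.0, -0.0, 132.5]
force: [-0.9, 0.3, -0.7]
grip_width: 0.0005
```

>>> {"name": "carry_out", "arguments": {
  "plan": [
    {"fingers":1,"dx":0,"dy":0,"dz":0.07,"rx":0,"ry":0,"rz":0},
    {"fingers":1,"dx":0,"dy":0,"dz":0,"rx":0,"ry":0,"rz":0}
  ]
}}

```text
time_s: 5.45
tool_pos: [0.4557, 0.0629, 0.134]
tool_rot: [-180.0, -0.0, 132.5]
force: [-0.9, 0.3, 0.2]
grip_width: 0.0006
```

```bash
python3 look.py pr scene
```

```text
[0.4557 0.0629 0.134 ] [-180.    -0.   132.5] [ 34.9  -1.  -45.  112.4  -0.8  68.3  32.6] [-0.89  0.34  0.24] 5.45 H [  95.1 -153.6   39. ]
```

View pics/pr_scene.png

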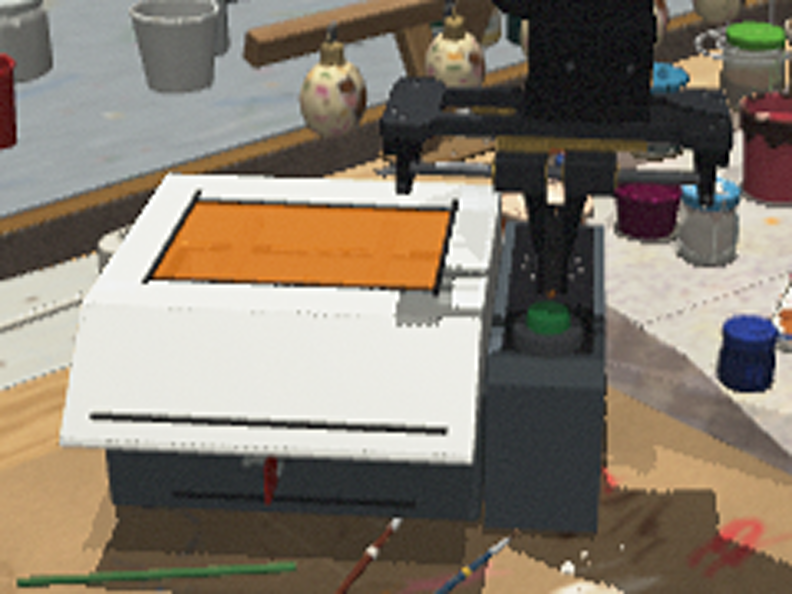

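```bash
python3 - <<'E'
import cv2,numpy as np
a=cv2.imread("pics/pr_scene_full.png")[140:215,235:315].astype(float)
a=np.clip((a/255)**.45*255,0,255).astype(np.uint8)
cv2.imwrite("pics/pr_z.png",cv2.resize(a,None,fx=8,fy=8,interpolation=cv2.INTER_CUBIC))
E
```

```text
(no output)
```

View pics/pr_z.png

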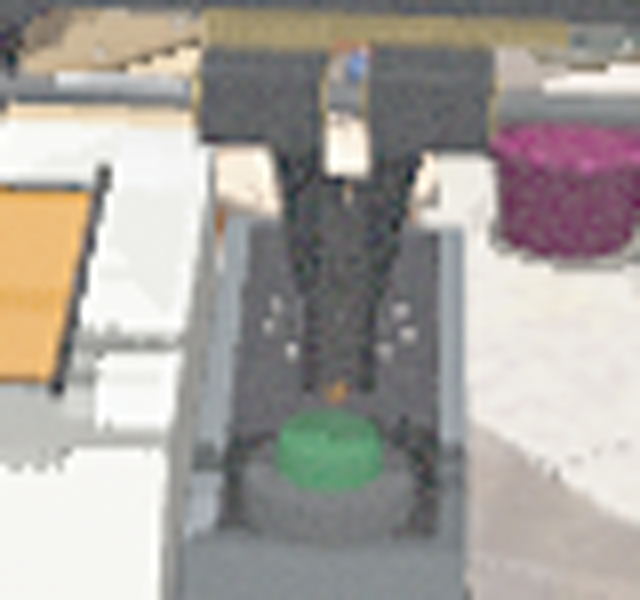

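```bash
python3 - <<'E'
from h import *
print(proj("scene",[.4557,.0629,.134]), proj("scene",[.4557,.0629,.155]))
w=ray("scene",277.5,188.75,.134);print(w,H(w), (w-[.4557,.0629,.134]))
# body points: gripper bar bottom etc
for d in (0,.019,.07,.09):
  for y in (-.095,0,.095):
    q=np.array([.4557,.0629,.134+d])+lipR(90).apply([0,y,0]); print(d,y,np.round((proj("scene",q)-[110,100])*3.3))
E
```

```text
[277.03396373 198.145514  ] [277.32634207 188.62058782]
[0.48326181 0.0333778  0.134     ] [ 0.13548353 -0.15313029  0.039     ] [ 0.02756181 -0.0295222   0.        ]
0 -0.095 [712. 330.]
0 0 [551. 324.]
0 0.095 [392. 317.]
0.019 -0.095 [714. 302.]
0.019 0 [552. 295.]
0.019 0.095 [392. 289.]
0.07 -0.095 [721. 223.]
0.07 0 [555. 217.]
0.07 0.095 [390. 210.]
0.09 -0.095 [723. 191.]
0.09 0 [555. 184.]
0.09 0.095 [389. 178.]
```

View pics/pr_scene_full.png

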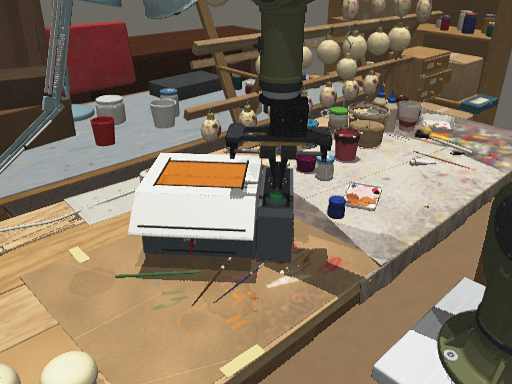

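```bash
python3 - <<'E'
from h import *
R=lipR(90)
for d in (.07,.1,.13):
  for y in (-.095,.095):
   for x in (-.0375,.0375):
    q=np.array([.4549,.0651,.1654+d])+R.apply([x,y,0]); print(d,y,x,np.round((proj("top",q)-[120,100])*3.3),np.round((proj("scene",q)-[110,100])*3.3))
E
python3 - <<'E'
import cv2,numpy as np
a=cv2.imread("pics/ab_top_full.png")[170:270,190:300].astype(float)
a=np.clip((a/255)**.45*255,0,255).astype(np.uint8)
cv2.imwrite("pics/abt_z.png",cv2.resize(a,None,fx=6,fy=6,interpolation=cv2.INTER_CUBIC))
E
```

```text
0.07 -0.095 -0.0375 [507. 495.] [719. 149.]
0.07 -0.095 0.0375 [428. 573.] [728. 200.]
0.07 0.095 -0.0375 [318. 299.] [395. 137.]
0.07 0.095 0.0375 [240. 373.] [378. 187.]
0.1 -0.095 -0.0375 [508. 497.] [723. 100.]
0.1 -0.095 0.0375 [427. 577.] [733. 148.]
0.1 0.095 -0.0375 [312. 293.] [394.  89.]
0.1 0.095 0.0375 [231. 370.] [376. 136.]
0.13 -0.095 -0.0375 [510. 499.] [727.  50.]
0.13 -0.095 0.0375 [425. 583.] [737.  95.]
0.13 0.095 -0.0375 [306. 287.] [393.  39.]
0.13 0.095 0.0375 [222. 367.] [375.  82.]
```

View pics/abt_z.png

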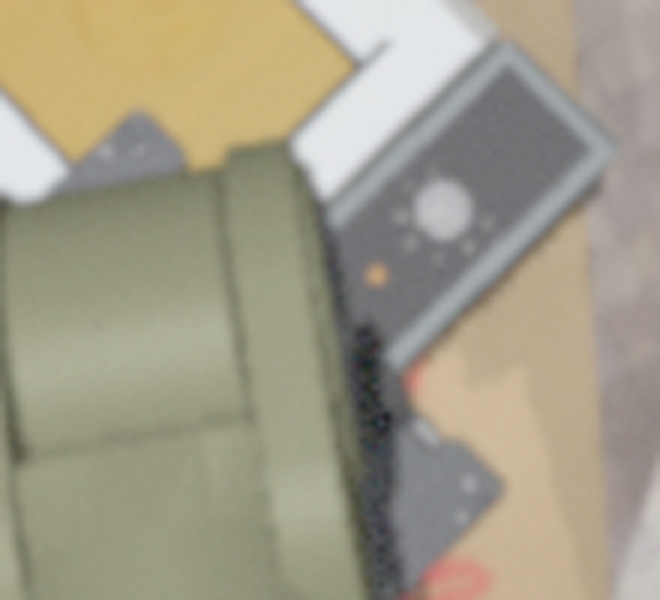

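>>> {"name": "carry_out", "arguments": {
  "plan": [
    {"fingers":1,"dx":0,"dy":0,"dz":0.1,"rx":0,"ry":0,"rz":0},
    {"fingers":1,"dx":0,"dy":0,"dz":0.1,"rx":0,"ry":0,"rz":0},
    {"fingers":1,"dx":0,"dy":0,"dz":0.1,"rx":0,"ry":0,"rz":0},
    {"fingers":1,"dx":0,"dy":0,"dz":0,"rx":0,"ry":0,"rz":0}
  ]
}}

```text
time_s: 6.0
tool_pos: [0.4555, 0.0629, 0.1248]
tool_rot: [-180.0, -0.0, 132.5]
force: [0.3, 0.8, -0.3]
grip_width: 0.0002
```

```bash
python3 look.py pr2 scene; python3 - <<'E'
import cv2,numpy as np
a=cv2.imread("pics/pr2_scene_full.png")[140:215,235:315].astype(float)
a=np.clip((a/255)**.45*255,0,255).astype(np.uint8)
cv2.imwrite("pics/pr2_z.png",cv2.resize(a,None,fx=8,fy=8,interpolation=cv2.INTER_CUBIC))
E
```

```text
[0.4555 0.0629 0.1248] [-180.    -0.   132.5] [ 34.8  -0.4 -45.2 113.1  -0.3  67.2  32.2] [ 0.33  0.8  -0.27] 6.0 H [  95.  -153.7   29.8]
```

View pics/pr2_z.png

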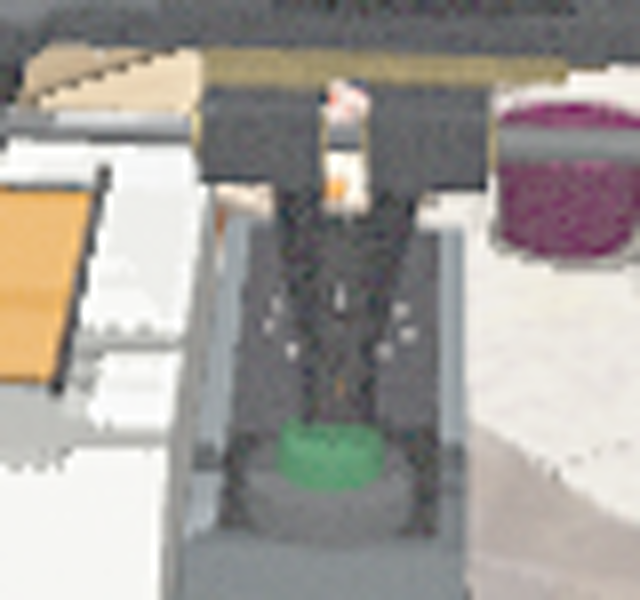

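>>> {"name": "carry_out", "arguments": {
  "plan": [
    {"fingers":1,"dx":0,"dy":0,"dz":0.07,"rx":0,"ry":0,"rz":0},
    {"fingers":1,"dx":0,"dy":0,"dz":0.07,"rx":0,"ry":0,"rz":0},
    {"fingers":1,"dx":0,"dy":0,"dz":0,"rx":0,"ry":0,"rz":0}
  ]
}}

```text
time_s: 6.42
tool_pos: [0.4556, 0.0629, 0.1207]
tool_rot: [-180.0, -0.0, 132.5]
force: [0.0, -0.3, -0.4]
grip_width: 0.0004
```

>>> {"name": "carry_out", "arguments": {
  "plan": [
    {"fingers":1,"dx":0,"dy":0,"dz":0.07,"rx":0,"ry":0,"rz":0},
    {"fingers":1,"dx":0,"dy":0,"dz":0,"rx":0,"ry":0,"rz":0}
  ]
}}

```text
time_s: 6.68
tool_pos: [0.456, 0.0629, 0.1189]
tool_rot: [180.0, 0.0, 132.5]
force: [0.2, 0.5, 0.0]
grip_width: 0.0003
```

```bash
python3 look.py pr3 scene; python3 - <<'E'
import cv2,numpy as np
a=cv2.imread("pics/pr3_scene_full.png")[140:215,235:315].astype(float)
a=np.clip((a/255)**.45*255,0,255).astype(np.uint8)
cv2.imwrite("pics/pr3_z.png",cv2.resize(a,None,fx=8,fy=8,interpolation=cv2.INTER_CUBIC))
E
```

```text
[0.456  0.0629 0.1189] [180.    0.  132.5] [ 34.7   0.  -45.3 113.5   0.   66.5  31.8] [0.16 0.51 0.02] 6.67 H [  95.3 -153.3   23.9]
```

View pics/pr3_z.png

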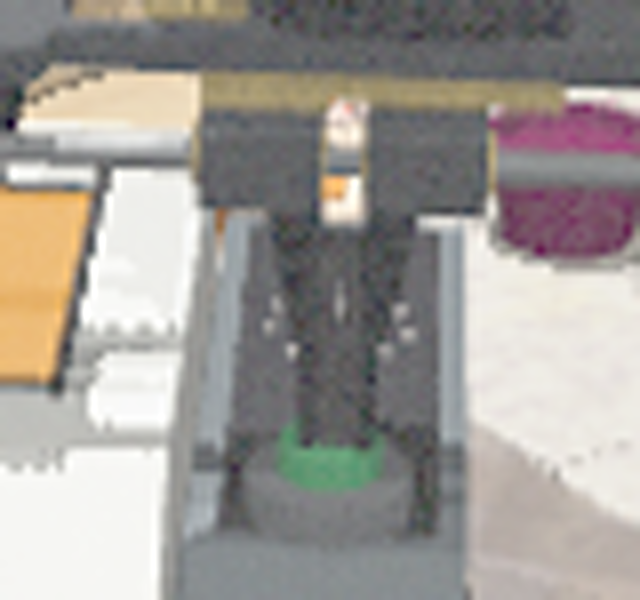

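>>> {"name": "carry_out", "arguments": {
  "plan": [
    {"fingers":1,"dx":0,"dy":0,"dz":0.07,"rx":0,"ry":0,"rz":0},
    {"fingers":1,"dx":0,"dy":0,"dz":0,"rx":0,"ry":0,"rz":0}
  ]
}}

```text
time_s: 6.98
tool_pos: [0.456, 0.0629, 0.117]
tool_rot: [180.0, 0.0, 132.5]
force: [-0.7, -0.3, 3.7]
grip_width: 0.0003
```

>>> {"name": "carry_out", "arguments": {
  "plan": [
    {"fingers":1,"dx":0,"dy":0,"dz":0.06,"rx":0,"ry":0,"rz":0},
    {"fingers":1,"dx":0,"dy":0,"dz":0.03,"rx":0,"ry":0,"rz":0},
    {"fingers":1,"dx":0,"dy":0,"dz":0,"rx":0,"ry":0,"rz":0}
  ]
}}

```text
time_s: 7.35
tool_pos: [0.456, 0.0629, 0.1141]
tool_rot: [180.0, 0.0, 132.5]
force: [-0.1, 0.0, 4.0]
grip_width: 0.0006
```

```bash
python3 look.py pr4 scene
```

```text
[0.456  0.0629 0.1141] [180.    0.  132.5] [ 34.6   0.4 -45.3 113.8   0.3  65.9  31.6] [-0.06  0.    4.03] 7.35 H [  95.3 -153.3   19.1]
```

View pics/pr4_scene.png

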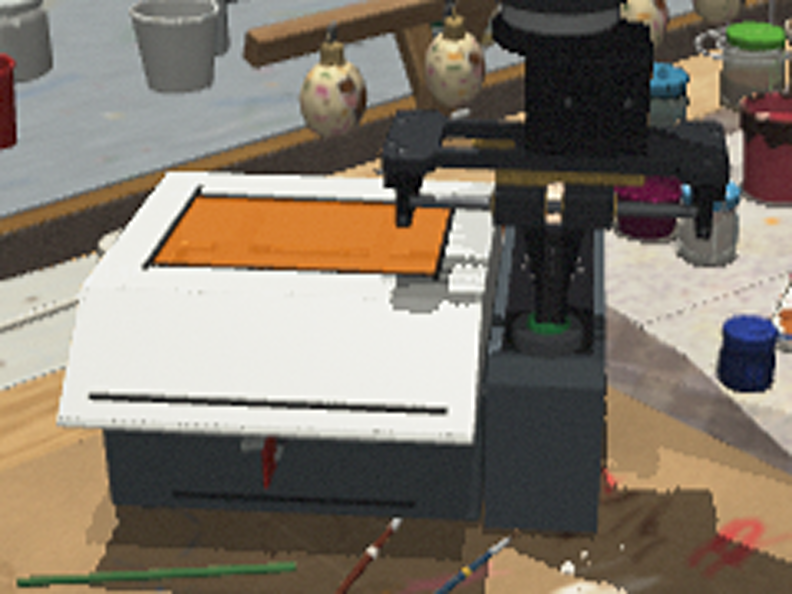

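>>> {"name": "carry_out", "arguments": {
  "plan": [
    {"fingers":1,"dx":0,"dy":0,"dz":-0.4,"rx":0,"ry":0,"rz":0},
    {"fingers":1,"dx":0,"dy":0,"dz":-0.9,"rx":0,"ry":0,"rz":0},
    {"fingers":1,"dx":0,"dy":0,"dz":-0.9,"rx":0,"ry":0,"rz":0},
    {"fingers":1,"dx":0,"dy":0,"dz":-0.5,"rx":0,"ry":0,"rz":0}
  ]
}}

```text
time_s: 7.9
tool_pos: [0.4561, 0.063, 0.1964]
tool_rot: [180.0, 0.1, 132.5]
force: [-0.4, 0.4, -0.2]
grip_width: 0.0005
```

```bash
cat >> h.py <<'E'
def hood(m,th):  # hood-frame point (m) at opening th -> world
    x=m[0]-.265; z=m[2]
    return W((.265+x*np.cos(th)+z*np.sin(th), m[1], -x*np.sin(th)+z*np.cos(th)))
TO=.021
def tcp(m,th,a): # TCP target so that real tip is at hood point m
    return hood(m,th)+lipR(a).apply([0,0,TO])
E
python3 look.py up scene; python3 - <<'E'
import cv2
from h import *
for y in (-.01,0,.005,.01): print(y,(proj("scene",hood((.010,y,-.040),.05))-[110,100])*3.3,(proj("scene",hood((.010,y,-.014),.05))-[110,100])*3.3)
for y in (-.115,.115): print((proj("scene",hood((0,y,0),.05))-[110,100])*3.3)
a=cv2.imread("pics/up_scene_full.png")[205:265,120:270];cv2.imwrite("pics/up_z.png",cv2.resize(a,None,fx=5,fy=5,interpolation=cv2.INTER_CUBIC))
from cell import sensors
o=sensors.get_obs();p=o["tool_pos"];R=eul(o["tool_rot"])
T=hood((-.10,.05,.1),0)+0; print(T)
p1,R1=plan(p,R,hood((-.11,.03,.10),0),lipR(50),12)
p2,R2=plan(p1,R1,hood((-.10,.05,-.02),.05)+lipR(32).apply([0,0,TO]),lipR(32),7)
E
```

```text
[0.4561 0.063  0.1964] [1.800e+02 1.000e-01 1.325e+02] [ 35.7  -4.5 -44.1 107.5  -3.2  75.7  34.9] [-0.37  0.43 -0.17] 7.9 H [  95.3 -153.2  101.4]
-0.01 [289.73403518 489.028248  ] [287.89080275 449.10360879]
0 [272.22922292 488.23531525] [270.17442046 448.32001612]
0.005 [263.4829764  487.83912789] [261.32253901 447.92849886]
0.01 [254.74083245 487.44312638] [252.47486005 447.53716748]
[473.73376492 444.47870477]
[ 59.36073145 426.29304383]
[0.47422534 0.34423588 0.195     ]
12 rows
{'dx': 0.57, 'dy': 0.51, 'dz': 0.01, 'rx': 0.0, 'ry': -0.33, 'rz': -0.0}
{'dx': 0.57, 'dy': 0.51, 'dz': -0.03, 'rx': 0.0, 'ry': -0.33, 'rz': -0.0}
{'dx': 0.57, 'dy': 0.51, 'dz': -0.06, 'rx': 0.0, 'ry': -0.33, 'rz': -0.0}
{'dx': 0.56, 'dy': 0.51, 'dz': -0.09, 'rx': 0.0, 'ry': -0.33, 'rz': -0.0}
{'dx': 0.56, 'dy': 0.51, 'dz': -0.12, 'rx': 0.0, 'ry': -0.33, 'rz': -0.0}
{'dx': 0.55, 'dy': 0.51, 'dz': -0.16, 'rx': 0.0, 'ry': -0.33, 'rz': -0.0}
{'dx': 0.54, 'dy': 0.51, 'dz': -0.19, 'rx': 0.0, 'ry': -0.33, 'rz': -0.0}
{'dx': 0.53, 'dy': 0.51, 'dz': -0.22, 'rx': 0.0, 'ry': -0.33, 'rz': -0.0}
{'dx': 0.51, 'dy': 0.51, 'dz': -0.25, 'rx': 0.0, 'ry': -0.33, 'rz': -0.0}
{'dx': 0.5, 'dy': 0.51, 'dz': -0.28, 'rx': 0.0, 'ry': -0.33, 'rz': -0.0}
{'dx': 0.48, 'dy': 0.51, 'dz': -0.31, 'rx': 0.0, 'ry': -0.33, 'rz': -0.0}
{'dx': 0.46, 'dy': 0.51, 'dz': -0.34, 'rx': 0.0, 'ry': -0.33, 'rz': -0.0}
7 rows
{'dx': 0.25, 'dy': 0.1, 'dz': 0.5, 'rx': 0.0, 'ry': -0.26, 'rz': -0.0}
{'dx': 0.27, 'dy': 0.1, 'dz': 0.48, 'rx': 0.0, 'ry': -0.26, 'rz': -0.0}
{'dx': 0.29, 'dy': 0.1, 'dz': 0.47, 'rx': 0.0, 'ry': -0.26, 'rz': -0.0}
{'dx': 0.31, 'dy': 0.1, 'dz': 0.46, 'rx': 0.0, 'ry': -0.26, 'rz': -0.0}
{'dx': 0.33, 'dy': 0.1, 'dz': 0.44, 'rx': 0.0, 'ry': -0.26, 'rz': -0.0}
{'dx': 0.35, 'dy': 0.1, 'dz': 0.43, 'rx': 0.0, 'ry': -0.26, 'rz': -0.0}
{'dx': 0.37, 'dy': 0.1, 'dz': 0.41, 'rx': 0.0, 'ry': -0.26, 'rz': -0.0}
```

View pics/up_z.png

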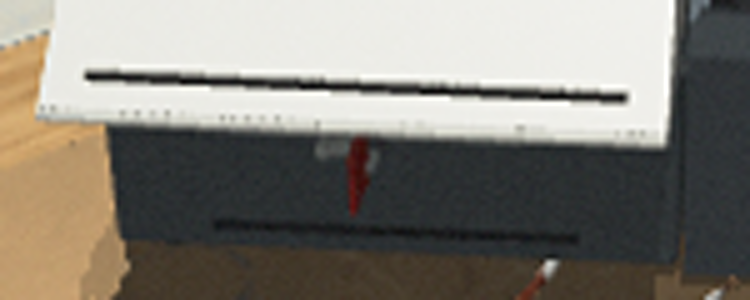

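>>> {"name": "carry_out", "arguments": {
  "plan": [
    {"fingers":1,"dx":0.57,"dy":0.51,"dz":0,"rx":0,"ry":-0.33,"rz":0},
    {"fingers":1,"dx":0.57,"dy":0.51,"dz":-0.03,"rx":0,"ry":-0.33,"rz":0},
    {"fingers":1,"dx":0.57,"dy":0.51,"dz":-0.06,"rx":0,"ry":-0.33,"rz":0},
    {"fingers":1,"dx":0.56,"dy":0.51,"dz":-0.09,"rx":0,"ry":-0.33,"rz":0},
    {"fingers":1,"dx":0.56,"dy":0.51,"dz":-0.12,"rx":0,"ry":-0.33,"rz":0},
    {"fingers":1,"dx":0.55,"dy":0.51,"dz":-0.16,"rx":0,"ry":-0.33,"rz":0},
    {"fingers":1,"dx":0.54,"dy":0.51,"dz":-0.19,"rx":0,"ry":-0.33,"rz":0},
    {"fingers":1,"dx":0.53,"dy":0.51,"dz":-0.22,"rx":0,"ry":-0.33,"rz":0},
    {"fingers":1,"dx":0.51,"dy":0.51,"dz":-0.25,"rx":0,"ry":-0.33,"rz":0},
    {"fingers":1,"dx":0.5,"dy":0.51,"dz":-0.28,"rx":0,"ry":-0.33,"rz":0},
    {"fingers":1,"dx":0.48,"dy":0.51,"dz":-0.31,"rx":0,"ry":-0.33,"rz":0},
    {"fingers":1,"dx":0.46,"dy":0.51,"dz":-0.34,"rx":0,"ry":-0.33,"rz":0}
  ]
}}

```text
time_s: 9.45
tool_pos: [0.4521, 0.339, 0.1924]
tool_rot: [-179.9, 39.7, 132.6]
force: [-0.1, -0.2, -0.2]
grip_width: 0.0007
```

```bash
python3 look.py f1 scene; python3 - <<'E'
from h import *
from cell import sensors
o=sensors.get_obs();p=o["tool_pos"];R=eul(o["tool_rot"])
p2,R2=plan(p,R,hood((-.05,.05,-.03),.05)+lipR(32).apply([0,0,TO]),lipR(32),8)
E
```

```text
[0.4521 0.339  0.1924] [-179.9   39.7  132.6] [-15.2  28.4 -62.6  96.3  55.5  99.1 -43.6] [-0.06 -0.17 -0.2 ] 9.45 H [-111.1   30.2   97.4]
8 rows
{'dx': 0.05, 'dy': 0.08, 'dz': 0.61, 'rx': 0.0, 'ry': -0.23, 'rz': 0.01}
{'dx': 0.08, 'dy': 0.08, 'dz': 0.6, 'rx': 0.0, 'ry': -0.23, 'rz': 0.01}
{'dx': 0.1, 'dy': 0.08, 'dz': 0.6, 'rx': 0.0, 'ry': -0.23, 'rz': 0.01}
{'dx': 0.13, 'dy': 0.08, 'dz': 0.6, 'rx': 0.0, 'ry': -0.23, 'rz': 0.01}
{'dx': 0.15, 'dy': 0.08, 'dz': 0.59, 'rx': 0.0, 'ry': -0.23, 'rz': 0.01}
{'dx': 0.17, 'dy': 0.08, 'dz': 0.58, 'rx': 0.0, 'ry': -0.23, 'rz': 0.01}
{'dx': 0.2, 'dy': 0.08, 'dz': 0.58, 'rx': 0.0, 'ry': -0.23, 'rz': 0.01}
{'dx': 0.22, 'dy': 0.08, 'dz': 0.57, 'rx': 0.0, 'ry': -0.23, 'rz': 0.01}
```

View pics/f1_scene_full.png

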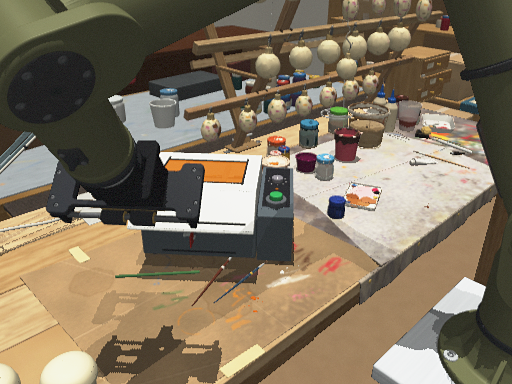

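>>> {"name": "carry_out", "arguments": {
  "plan": [
    {"fingers":1,"dx":0.05,"dy":0.08,"dz":0.61,"rx":0,"ry":-0.23,"rz":0},
    {"fingers":1,"dx":0.08,"dy":0.08,"dz":0.6,"rx":0,"ry":-0.23,"rz":0},
    {"fingers":1,"dx":0.1,"dy":0.08,"dz":0.6,"rx":0,"ry":-0.23,"rz":0},
    {"fingers":1,"dx":0.13,"dy":0.08,"dz":0.6,"rx":0,"ry":-0.23,"rz":0},
    {"fingers":1,"dx":0.15,"dy":0.08,"dz":0.59,"rx":0,"ry":-0.23,"rz":0},
    {"fingers":1,"dx":0.17,"dy":0.08,"dz":0.58,"rx":0,"ry":-0.23,"rz":0},
    {"fingers":1,"dx":0.2,"dy":0.08,"dz":0.58,"rx":0,"ry":-0.23,"rz":0},
    {"fingers":1,"dx":0.22,"dy":0.08,"dz":0.57,"rx":0,"ry":-0.23,"rz":0},
    {"fingers":1,"dx":0,"dy":0,"dz":0,"rx":0,"ry":0,"rz":0}
  ]
}}

```text
time_s: 10.62
tool_pos: [0.5218, 0.2888, 0.0706]
tool_rot: [-179.4, 58.0, 132.9]
force: [-0.8, 0.8, -0.2]
grip_width: 0.0006
```

```bash
python3 look.py f2 scene top; python3 - <<'E'
from h import *
from cell import sensors
o=sensors.get_obs();p=o["tool_pos"];R=eul(o["tool_rot"])
tip=p-R.apply([0,0,TO]);print('tip H',H(tip),(proj("scene",tip)-[110,100])*3.3,proj("top",tip))
plan(p,R,tcp((.02,.05,-.03),.05,32),lipR(32),6)
E
```

```text
[0.5218 0.2888 0.0706] [-179.4   58.   132.9] [-26.2  43.3 -47.8 101.4  74.1 101.3 -56.8] [-0.83  0.81 -0.17] 10.62 H [-26.9  47.7 -24.4]
tip H [-0.04571218  0.04911429 -0.01086056] [159.00315731 516.39218455] [149.9153351 214.085319 ]
6 rows
{'dx': -0.16, 'dy': 0.0, 'dz': 0.32, 'rx': 0.0, 'ry': -0.0, 'rz': 0.0}
{'dx': -0.16, 'dy': 0.0, 'dz': 0.32, 'rx': 0.0, 'ry': -0.0, 'rz': 0.0}
{'dx': -0.16, 'dy': 0.0, 'dz': 0.32, 'rx': 0.0, 'ry': -0.0, 'rz': 0.0}
{'dx': -0.16, 'dy': 0.0, 'dz': 0.32, 'rx': 0.0, 'ry': -0.0, 'rz': 0.0}
{'dx': -0.16, 'dy': 0.0, 'dz': 0.32, 'rx': 0.0, 'ry': -0.0, 'rz': 0.0}
{'dx': -0.16, 'dy': 0.0, 'dz': 0.32, 'rx': 0.0, 'ry': -0.0, 'rz': 0.0}
```

View pics/f2_scene.png

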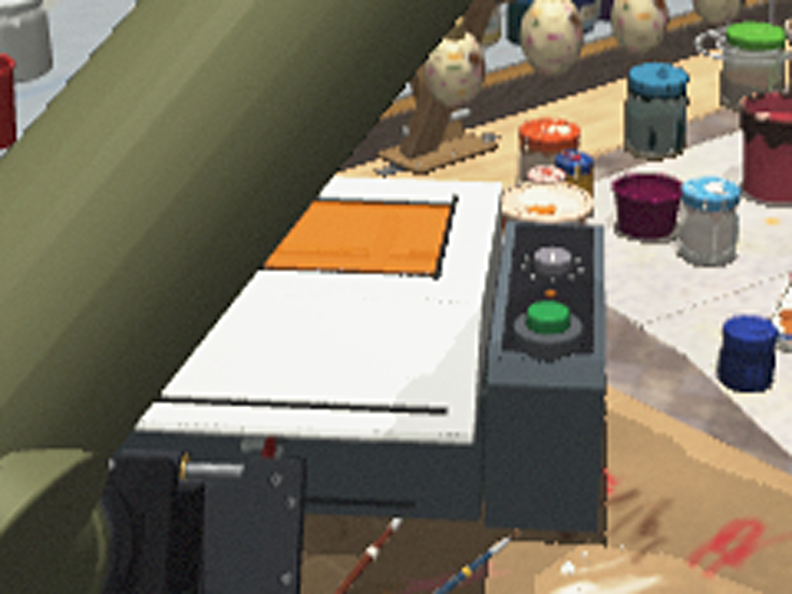

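View pics/f2_top_full.png

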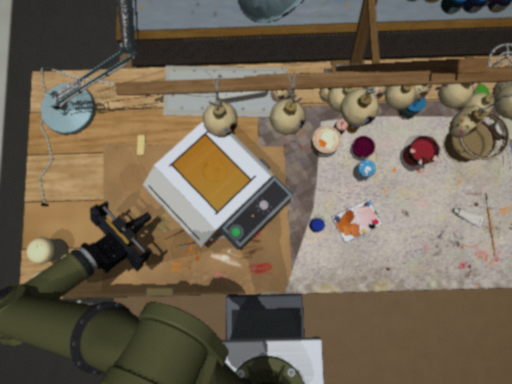

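```bash
python3 - <<'E'
import cv2,numpy as np
a=cv2.imread("pics/f2_top_full.png")[150:270,80:220].astype(float)
a=np.clip((a/255)**.5*255,0,255).astype(np.uint8)
cv2.imwrite("pics/f2t_z.png",cv2.resize(a,None,fx=5,fy=5,interpolation=cv2.INTER_CUBIC))
E
```

```text
(no output)
```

View pics/f2t_z.png

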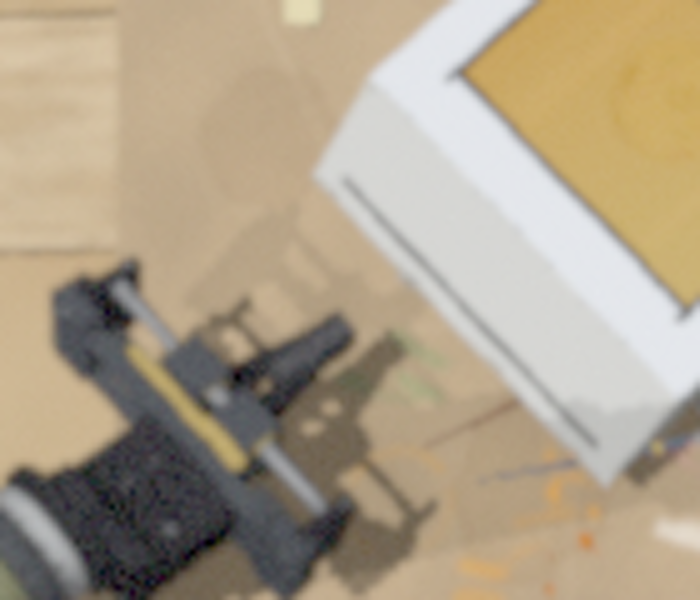

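>>> {"name": "carry_out", "arguments": {
  "plan": [
    {"fingers":1,"dx":-0.4,"dy":0,"dz":0.2,"rx":0,"ry":0,"rz":0},
    {"fingers":1,"dx":-0.3,"dy":0,"dz":0.3,"rx":0,"ry":0,"rz":0},
    {"fingers":1,"dx":-0.2,"dy":0,"dz":0.4,"rx":0,"ry":0,"rz":0},
    {"fingers":1,"dx":-0.06,"dy":0,"dz":0.4,"rx":0,"ry":0,"rz":0},
    {"fingers":1,"dx":0,"dy":0,"dz":0.4,"rx":0,"ry":0,"rz":0},
    {"fingers":1,"dx":0,"dy":0,"dz":0.22,"rx":0,"ry":0,"rz":0},
    {"fingers":1,"dx":0,"dy":0,"dz":0,"rx":0,"ry":0,"rz":0}
  ]
}}

```text
time_s: 11.6
tool_pos: [0.5658, 0.2424, 0.0664]
tool_rot: [-179.9, 58.0, 132.5]
force: [1.1, 0.2, -0.2]
grip_width: 0.0004
```

```bash
cat > st.py <<'E'
from h import *
from cell import sensors
import sys
th=float(sys.argv[1]) if len(sys.argv)>1 else .05
o=sensors.get_obs();p=o["tool_pos"];R=eul(o["tool_rot"]);tip=p-R.apply([0,0,TO]);h=H(tip)
# into hood frame at th
x=h[0]-.265;z=h[2];hx=.265+x*np.cos(th)-z*np.sin(th);hz=x*np.sin(th)+z*np.cos(th)
f=o["force"];c,s_=np.cos(P[2]),np.sin(P[2])
print('t',round(o["time_s"],2),'tip in hood mm',np.round([hx*1e3,h[1]*1e3,hz*1e3],1),'tip H',np.round(h*1e3,1),'rot',np.round(o["tool_rot"],1),'F hood xyz',np.round([c*f[0]+s_*f[1],-s_*f[0]+c*f[1],f[2]],2),'q',np.round(o["qpos"],0))
E
python3 st.py
```

```text
t 11.6 tip in hood mm [ 20.3  48.9 -29.7] tip H [ 19.1  48.9 -17.5] rot [-179.9   58.   132.5] F hood xyz [ 0.6   0.97 -0.22] q [-21.  41. -46. 104.  77.  97. -54.]
```

>>> {"name": "carry_out", "arguments": {
  "plan": [
    {"fingers":1,"dx":0,"dy":-0.25,"dz":0,"rx":0,"ry":0,"rz":0},
    {"fingers":1,"dx":0,"dy":-0.3,"dz":0,"rx":0,"ry":0,"rz":0},
    {"fingers":1,"dx":0,"dy":-0.2,"dz":0,"rx":0,"ry":0,"rz":0},
    {"fingers":1,"dx":0,"dy":-0.15,"dz":0,"rx":0,"ry":0,"rz":0},
    {"fingers":1,"dx":0,"dy":0,"dz":0,"rx":0,"ry":0,"rz":0}
  ]
}}

```text
time_s: 12.22
tool_pos: [0.5458, 0.2247, 0.0671]
tool_rot: [-180.0, 58.0, 132.5]
force: [-0.6, -0.2, 0.9]
grip_width: 0.0006
```

```bash
python3 st.py; python3 look.py g1 scene
```

```text
t 12.22 tip in hood mm [ 19.8  22.1 -29. ] tip H [ 18.7  22.1 -16.7] rot [-180.    58.   132.5] F hood xyz [-0.32 -0.58  0.88] q [-19.  39. -48. 108.  76.  96. -56.]
[0.5458 0.2247 0.0671] [-180.    58.   132.5] [-19.4  39.4 -47.5 107.8  75.9  96.1 -56.2] [-0.65 -0.16  0.88] 12.22 H [ 36.5  22.1 -27.9]
```

View pics/g1_scene.png

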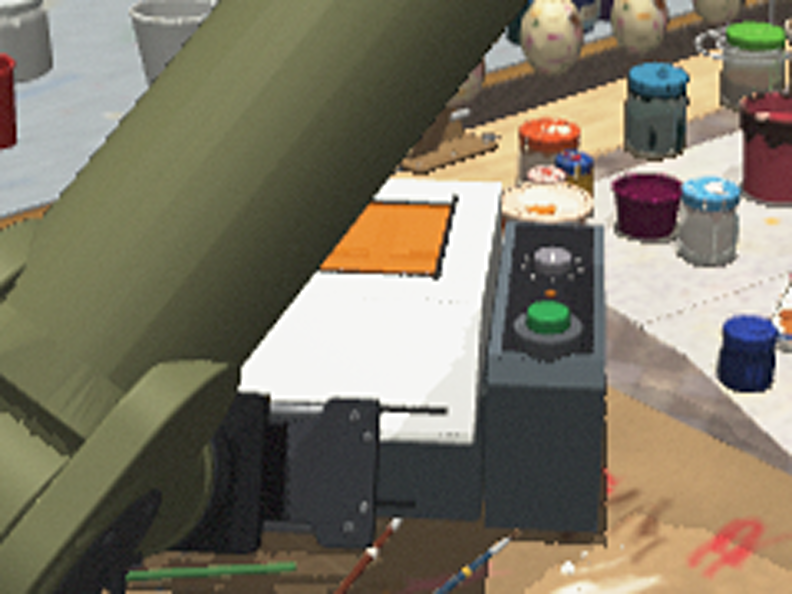

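>>> {"name": "carry_out", "arguments": {
  "plan": [
    {"fingers":1,"dx":0,"dy":-0.07,"dz":0,"rx":0,"ry":0,"rz":0},
    {"fingers":1,"dx":0,"dy":-0.07,"dz":0,"rx":0,"ry":0,"rz":0},
    {"fingers":1,"dx":0,"dy":0,"dz":0,"rx":0,"ry":0,"rz":0}
  ]
}}

```text
time_s: 12.65
tool_pos: [0.5427, 0.2219, 0.067]
tool_rot: [-180.0, 58.0, 132.5]
force: [-0.2, 0.0, -0.1]
grip_width: 0.0007
```

```bash
python3 st.py
```

```text
t 12.65 tip in hood mm [ 19.8  18.  -29.2] tip H [ 18.7  18.  -16.9] rot [-180.    58.   132.5] F hood xyz [-0.12 -0.12 -0.1 ] q [-19.  39. -48. 108.  76.  96. -56.]
```

>>> {"name": "carry_out", "arguments": {
  "plan": [
    {"fingers":1,"dx":0,"dy":-0.07,"dz":0,"rx":0,"ry":0,"rz":0},
    {"fingers":1,"dx":0,"dy":0,"dz":0,"rx":0,"ry":0,"rz":0}
  ]
}}

```text
time_s: 12.9
tool_pos: [0.5411, 0.2205, 0.067]
tool_rot: [-180.0, 58.0, 132.5]
force: [-1.5, -0.5, 0.4]
grip_width: 0.0009
```

```bash
python3 st.py
```

```text
t 12.9 tip in hood mm [ 19.8  15.8 -29.2] tip H [ 18.7  15.8 -16.9] rot [-180.    58.   132.5] F hood xyz [-0.65 -1.48  0.42] q [-19.  39. -48. 109.  76.  96. -57.]
```

>>> {"name": "carry_out", "arguments": {
  "plan": [
    {"fingers":1,"dx":0,"dy":-0.07,"dz":0,"rx":0,"ry":0,"rz":0},
    {"fingers":1,"dx":0,"dy":0,"dz":0,"rx":0,"ry":0,"rz":0}
  ]
}}

```text
time_s: 13.15
tool_pos: [0.5396, 0.2191, 0.067]
tool_rot: [-180.0, 58.0, 132.5]
force: [0.5, 0.6, 0.5]
grip_width: 0.0006
```

```bash
python3 st.py
```

```text
t 13.15 tip in hood mm [ 19.8  13.8 -29.1] tip H [ 18.7  13.8 -16.9] rot [-180.    58.   132.5] F hood xyz [-0.13  0.79  0.5 ] q [-19.  39. -48. 109.  75.  96. -57.]
```

>>> {"name": "carry_out", "arguments": {
  "plan": [
    {"fingers":1,"dx":0,"dy":-0.05,"dz":0,"rx":0,"ry":0,"rz":0},
    {"fingers":1,"dx":0,"dy":0,"dz":0,"rx":0,"ry":0,"rz":0}
  ]
}}

```text
time_s: 13.4
tool_pos: [0.539, 0.2186, 0.0671]
tool_rot: [179.9, 58.0, 132.4]
force: [1.4, 1.6, -0.6]
grip_width: 0.0004
```

```bash
python3 st.py
```

```text
t 13.4 tip in hood mm [ 19.8  13.  -29.1] tip H [ 18.6  13.  -16.8] rot [179.9  58.  132.4] F hood xyz [-0.25  2.07 -0.64] q [-19.  39. -48. 109.  75.  96. -57.]
```

>>> {"name": "carry_out", "arguments": {
  "plan": [
    {"fingers":1,"dx":0,"dy":-0.05,"dz":0,"rx":0,"ry":0,"rz":0},
    {"fingers":1,"dx":0,"dy":0,"dz":0,"rx":0,"ry":0,"rz":0}
  ]
}}

```text
time_s: 13.65
tool_pos: [0.5376, 0.2173, 0.0671]
tool_rot: [180.0, 58.0, 132.5]
force: [3.7, 1.3, -0.8]
grip_width: 0.0007
```

```bash
python3 st.py
```

```text
t 13.65 tip in hood mm [ 19.8  11.1 -29.1] tip H [ 18.6  11.1 -16.8] rot [180.   58.  132.5] F hood xyz [ 1.6   3.61 -0.75] q [-19.  39. -48. 109.  75.  96. -57.]
```

>>> {"name": "carry_out", "arguments": {
  "plan": [
    {"fingers":1,"dx":0,"dy":-0.05,"dz":0,"rx":0,"ry":0,"rz":0},
    {"fingers":1,"dx":0,"dy":0,"dz":0,"rx":0,"ry":0,"rz":0}
  ]
}}

```text
time_s: 13.9
tool_pos: [0.5365, 0.2162, 0.0671]
tool_rot: [180.0, 58.0, 132.5]
force: [3.3, 0.9, -0.5]
grip_width: 0.0007
```

```bash
python3 st.py
```

```text
t 13.9 tip in hood mm [ 19.8   9.5 -29.1] tip H [ 18.7   9.5 -16.8] rot [180.   58.  132.5] F hood xyz [ 1.56  3.04 -0.52] q [-19.  38. -48. 110.  75.  96. -57.]
```

>>> {"name": "carry_out", "arguments": {
  "plan": [
    {"fingers":1,"dx":0,"dy":-0.07,"dz":0,"rx":0,"ry":0,"rz":0},
    {"fingers":1,"dx":0,"dy":-0.06,"dz":0,"rx":0,"ry":0,"rz":0},
    {"fingers":1,"dx":0,"dy":0,"dz":0,"rx":0,"ry":0,"rz":0}
  ]
}}

```text
time_s: 14.28
tool_pos: [0.5336, 0.2135, 0.0671]
tool_rot: [180.0, 58.0, 132.5]
force: [3.8, 1.7, -0.6]
grip_width: 0.0006
```

```bash
python3 st.py
```

```text
t 14.28 tip in hood mm [ 19.9   5.6 -29. ] tip H [ 18.8   5.6 -16.8] rot [180.   58.  132.5] F hood xyz [ 1.27  3.97 -0.62] q [-19.  38. -48. 110.  75.  96. -57.]
```

>>> {"name": "carry_out", "arguments": {
  "plan": [
    {"fingers":1,"dx":0,"dy":-0.05,"dz":0,"rx":0,"ry":0,"rz":0},
    {"fingers":1,"dx":0,"dy":0,"dz":0,"rx":0,"ry":0,"rz":0}
  ]
}}

```text
time_s: 14.52
tool_pos: [0.5324, 0.2126, 0.0671]
tool_rot: [180.0, 58.0, 132.5]
force: [5.1, 2.8, -0.4]
grip_width: 0.0002
```

```bash
python3 st.py
```

```text
t 14.53 tip in hood mm [ 19.8   4.1 -29.1] tip H [ 18.6   4.1 -16.8] rot [180.   58.  132.5] F hood xyz [ 1.37  5.64 -0.41] q [-19.  38. -48. 110.  75.  96. -57.]
```

>>> {"name": "carry_out", "arguments": {
  "plan": [
    {"fingers":1,"dx":-0.05,"dy":-0.015,"dz":-0.03,"rx":0,"ry":0,"rz":0},
    {"fingers":1,"dx":-0.05,"dy":0,"dz":-0.03,"rx":0,"ry":0,"rz":0},
    {"fingers":1,"dx":-0.05,"dy":0,"dz":-0.03,"rx":0,"ry":0,"rz":0},
    {"fingers":1,"dx":0,"dy":0,"dz":0,"rx":0,"ry":0,"rz":0}
  ]
}}

```text
time_s: 15.02
tool_pos: [0.532, 0.2124, 0.0724]
tool_rot: [180.0, 58.0, 132.5]
force: [2.2, 3.6, -1.0]
grip_width: 0.0006
```

```bash
python3 st.py
```

```text
t 15.03 tip in hood mm [ 19.4   3.6 -23.8] tip H [ 18.5   3.6 -11.5] rot [180.   58.  132.5] F hood xyz [-1.12  4.07 -1.04] q [-18.  37. -49. 110.  75.  96. -57.]
```

>>> {"name": "carry_out", "arguments": {
  "plan": [
    {"fingers":1,"dx":-0.05,"dy":0,"dz":-0.03,"rx":0,"ry":0,"rz":0},
    {"fingers":1,"dx":0,"dy":0,"dz":0,"rx":0,"ry":0,"rz":0}
  ]
}}

```text
time_s: 15.28
tool_pos: [0.532, 0.2123, 0.0741]
tool_rot: [180.0, 58.0, 132.5]
force: [1.6, 3.5, -0.0]
grip_width: 0.0006
```

```bash
python3 st.py
```

```text
t 15.28 tip in hood mm [ 19.4   3.6 -22.1] tip H [18.6  3.6 -9.8] rot [180.   58.  132.5] F hood xyz [-1.5   3.58 -0.03] q [-18.  37. -49. 110.  75.  96. -57.]
```

```bash
for i in 1 2 3 4; do python3 - <<'E'
from cell import imaging
imaging.read_camera("top")
E
python3 st.py | grep -o "t .*tip H\|F.*q"; done
```

```text
t 15.32 tip in hood mm [ 19.4   3.6 -22.1] tip H
F hood xyz [-0.98  3.76 -0.63] q
t 15.38 tip in hood mm [ 19.4   3.6 -22.1] tip H
F hood xyz [-0.56  3.87 -1.16] q
t 15.43 tip in hood mm [ 19.4   3.5 -22.2] tip H
F hood xyz [-1.93  3.33 -0.2 ] q
t 15.47 tip in hood mm [ 19.4   3.5 -22.2] tip H
F hood xyz [-1.78  4.49 -0.56] q
```

>>> {"name": "carry_out", "arguments": {
  "plan": [
    {"fingers":1,"dx":-0.05,"dy":-0.02,"dz":-0.03,"rx":0,"ry":0,"rz":0},
    {"fingers":1,"dx":-0.05,"dy":0,"dz":-0.03,"rx":0,"ry":0,"rz":0},
    {"fingers":1,"dx":0,"dy":0,"dz":0,"rx":0,"ry":0,"rz":0}
  ]
}}

```text
time_s: 15.85
tool_pos: [0.5318, 0.2117, 0.0778]
tool_rot: [180.0, 58.0, 132.4]
force: [1.5, 3.5, -2.0]
grip_width: 0.0008
```

```bash
python3 st.py
```

```text
t 15.85 tip in hood mm [ 19.5   3.  -18.4] tip H [18.9  3.  -6.1] rot [180.   58.  132.4] F hood xyz [-1.58  3.48 -1.95] q [-18.  37. -49. 110.  74.  96. -56.]
```

>>> {"name": "carry_out", "arguments": {
  "plan": [
    {"fingers":1,"dx":-0.05,"dy":0,"dz":-0.03,"rx":0,"ry":0,"rz":0},
    {"fingers":1,"dx":-0.05,"dy":0,"dz":-0.03,"rx":0,"ry":0,"rz":0},
    {"fingers":1,"dx":0,"dy":0,"dz":0,"rx":0,"ry":0,"rz":0}
  ]
}}

```text
time_s: 16.23
tool_pos: [0.5319, 0.2116, 0.0813]
tool_rot: [180.0, 58.0, 132.4]
force: [1.4, 3.3, -0.6]
grip_width: 0.0002
```

```bash
python3 st.py; python3 look.py l1 top
```

```text
t 16.23 tip in hood mm [ 19.4   3.  -14.9] tip H [19.   3.  -2.6] rot [180.   58.  132.4] F hood xyz [-1.46  3.24 -0.6 ] q [-18.  37. -49. 110.  74.  96. -56.]
[0.5319 0.2116 0.0813] [180.   58.  132.4] [-18.1  36.5 -48.9 110.3  74.3  95.9 -56.1] [ 1.4   3.26 -0.6 ] 16.23 H [ 36.8   3.  -13.7]
```

View pics/l1_top.png

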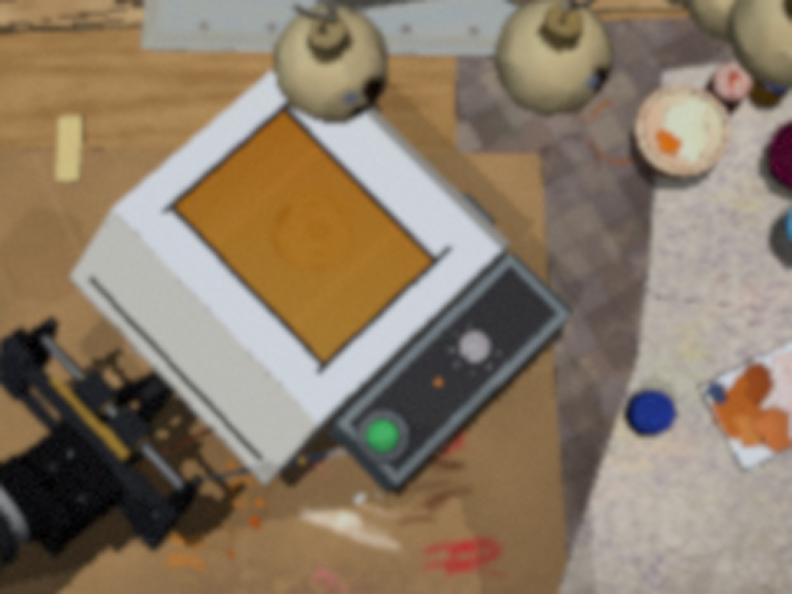

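```bash
python3 - <<'E'
from h import *
for th in (.05,.07,.09,.11): print(th,[np.round((proj("top",hood((0,y,0),th))-[120,100])*3.3,1) for y in (.115,-.115)])
import cv2
for n in ("f2","l1"):
    a=cv2.imread(f"pics/{n}_top_full.png")[170:255,135:225];cv2.imwrite(f"pics/{n}_c.png",cv2.resize(a,None,fx=6,fy=6,interpolation=cv2.INTER_CUBIC))
a=np.hstack([cv2.imread("pics/f2_c.png")[:, :390],cv2.imread("pics/l1_c.png")[:, :390]]);cv2.imwrite("pics/cmp1.png",a)
b=[cv2.cvtColor(cv2.imread(f"pics/{n}_top_full.png"),cv2.COLOR_BGR2GRAY)[100:200,165:235].astype(np.float32) for n in ("f2","l1")]
print(cv2.phaseCorrelate(b[0],b[1]))
E
```

```text
0.05 [array([ 77.9, 277.7]), array([268.8, 482.3])]
0.07 [array([ 76. , 276.5]), array([267.9, 482.2])]
0.09 [array([ 74.3, 275.2]), array([267.2, 482. ])]
0.11 [array([ 72.6, 273.8]), array([266.5, 481.8])]
((0.09433507987927214, -0.43409127203275943), 0.8063351949055989)
```

View pics/cmp1.png

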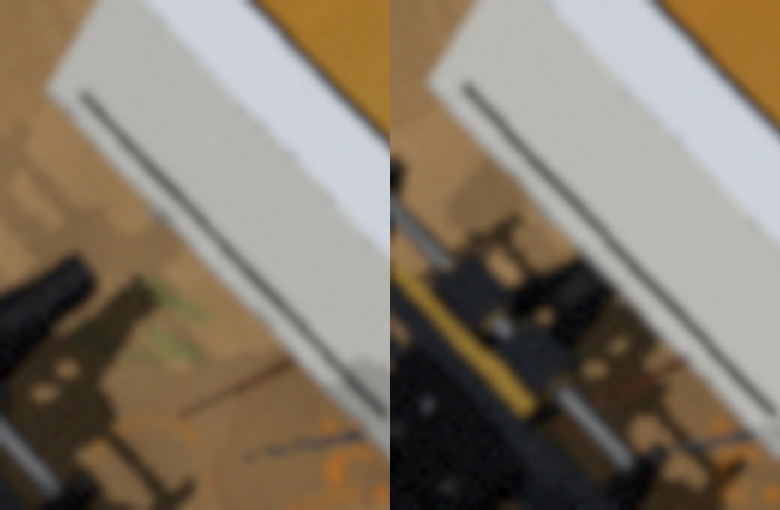

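>>> {"name": "carry_out", "arguments": {
  "plan": [
    {"fingers":1,"dx":-0.06,"dy":0,"dz":-0.03,"rx":0,"ry":0,"rz":0},
    {"fingers":1,"dx":-0.06,"dy":0,"dz":-0.03,"rx":0,"ry":0,"rz":0},
    {"fingers":1,"dx":-0.06,"dy":0,"dz":-0.03,"rx":0,"ry":0,"rz":0}
  ]
}}

```text
time_s: 16.65
tool_pos: [0.532, 0.2113, 0.0871]
tool_rot: [-180.0, 58.0, 132.5]
force: [1.7, 4.9, 0.2]
grip_width: 0.0006
```

```bash
python3 st.py .1
```

```text
t 16.65 tip in hood mm [ 20.2   2.9 -21.4] tip H [19.3  2.9  3.2] rot [-180.    58.   132.5] F hood xyz [-2.41  4.56  0.18] q [-18.  36. -49. 110.  74.  96. -55.]
```

>>> {"name": "carry_out", "arguments": {
  "plan": [
    {"fingers":1,"dx":-0.06,"dy":0,"dz":-0.03,"rx":0,"ry":0,"rz":0},
    {"fingers":1,"dx":-0.06,"dy":0,"dz":-0.03,"rx":0,"ry":0,"rz":0},
    {"fingers":1,"dx":-0.06,"dy":0,"dz":-0.03,"rx":0,"ry":0,"rz":0}
  ]
}}

```text
time_s: 17.02
tool_pos: [0.5324, 0.2109, 0.0931]
tool_rot: [-180.0, 58.0, 132.5]
force: [-0.2, 4.9, 0.1]
grip_width: 0.0006
```

```bash
python3 st.py .12; python3 look.py l2 scene top;  python3 - <<'E'
from h import *
for th in (.05,.07,.09,.11,.13,.15): print(th,[np.round((proj("top",hood((0,y,0),th))-[120,100])*3.3,1) for y in (.115,-.115)],[np.round((proj("scene",hood((0,y,0),th))-[110,100])*3.3,1) for y in (.115,-.115)])
E
```

```text
t 17.02 tip in hood mm [ 20.5   2.9 -20.2] tip H [19.9  2.9  9.2] rot [-180.    58.   132.5] F hood xyz [-3.7   3.14  0.09] q [-17.  35. -50. 110.  74.  96. -55.]
[0.5324 0.2109 0.0931] [-180.    58.   132.5] [-17.5  35.3 -49.5 110.2  73.7  96.1 -54.9] [-0.18  4.85  0.09] 17.02 H [37.7  2.9 -1.9]
0.05 [array([ 77.9, 277.7]), array([268.8, 482.3])] [array([ 59.4, 426.3]), array([473.7, 444.5])]
0.07 [array([ 76. , 276.5]), array([267.9, 482.2])] [array([ 58.4, 417.8]), array([473.8, 436. ])]
0.09 [array([ 74.3, 275.2]), array([267.2, 482. ])] [array([ 57.6, 409.3]), array([473.9, 427.3])]
0.11 [array([ 72.6, 273.8]), array([266.5, 481.8])] [array([ 56.8, 400.5]), array([474. , 418.6])]
0.13 [array([ 71. , 272.3]), array([266. , 481.4])] [array([ 56. , 391.7]), array([474.2, 409.7])]
0.15 [array([ 69.5, 270.7]), array([265.5, 480.9])] [array([ 55.3, 382.8]), array([474.3, 400.7])]
```

View pics/l2_scene.png

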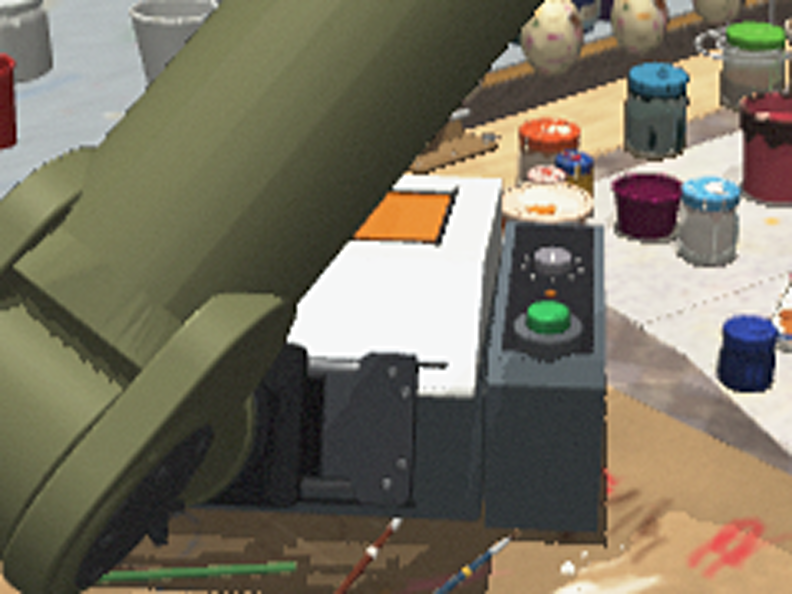

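>>> {"name": "carry_out", "arguments": {
  "plan": [
    {"fingers":1,"dx":-0.09,"dy":0,"dz":-0.05,"rx":0,"ry":0,"rz":0},
    {"fingers":1,"dx":-0.09,"dy":0.02,"dz":-0.05,"rx":0,"ry":0,"rz":0},
    {"fingers":1,"dx":-0.09,"dy":0.02,"dz":-0.05,"rx":0,"ry":0,"rz":0},
    {"fingers":1,"dx":-0.09,"dy":0.05,"dz":-0.04,"rx":0,"ry":0,"rz":0},
    {"fingers":1,"dx":-0.09,"dy":0.1,"dz":-0.04,"rx":0,"ry":0,"rz":0},
    {"fingers":1,"dx":-0.09,"dy":0.15,"dz":-0.03,"rx":0,"ry":0,"rz":0},
    {"fingers":1,"dx":-0.09,"dy":0.2,"dz":-0.03,"rx":0,"ry":0,"rz":0}
  ]
}}

```text
time_s: 18.0
tool_pos: [0.5466, 0.2181, 0.1141]
tool_rot: [-179.8, 58.1, 132.5]
force: [-0.4, 0.1, -0.4]
grip_width: 0.0005
```

```bash
python3 st.py .22; python3 look.py l3 scene;  python3 - <<'E'
from h import *
for th in (.18,.2,.22,.24,.26): print(th,[np.round((proj("scene",hood((0,y,0),th))-[110,100])*3.3,1) for y in (-.115,)])
E
```

```text
t 18.0 tip in hood mm [ 23.3  18.3 -23.1] tip H [24.  18.3 30.2] rot [-179.8   58.1  132.5] F hood xyz [-0.33 -0.19 -0.42] q [-17.  35. -50. 108.  74.  97. -52.]
[0.5466 0.2181 0.1141] [-179.8   58.1  132.5] [-17.2  34.6 -49.6 107.7  73.6  96.9 -51.8] [-0.37  0.11 -0.42] 18.0 H [41.9 18.3 19.1]
0.18 [array([474.6, 386.9])]
0.2 [array([474.8, 377.7])]
0.22 [array([475. , 368.3])]
0.24 [array([475.2, 358.8])]
0.26 [array([475.5, 349.3])]
```

View pics/l3_scene.png

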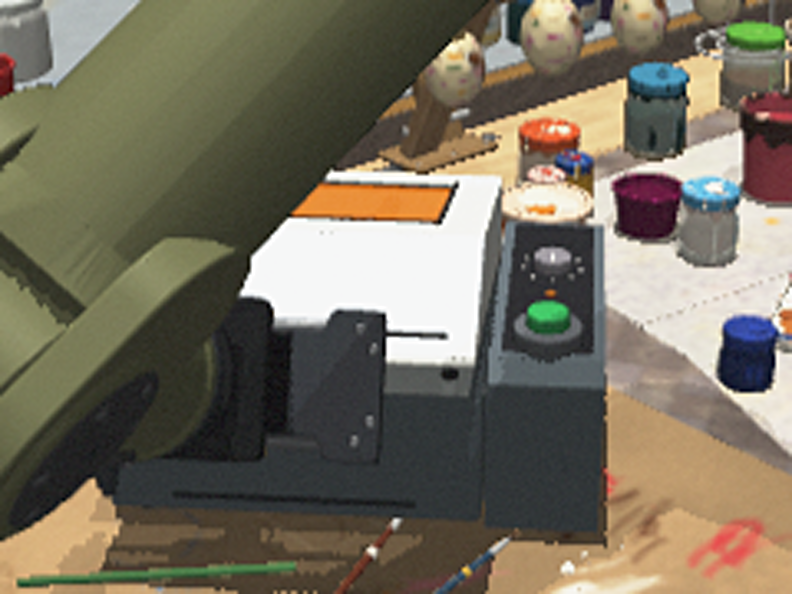

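>>> {"name": "carry_out", "arguments": {
  "plan": [
    {"fingers":1,"dx":-0.16,"dy":0,"dz":-0.05,"rx":0,"ry":0,"rz":0},
    {"fingers":1,"dx":-0.16,"dy":0,"dz":-0.05,"rx":0,"ry":0,"rz":0},
    {"fingers":1,"dx":-0.16,"dy":0,"dz":-0.04,"rx":0,"ry":0,"rz":0},
    {"fingers":1,"dx":-0.16,"dy":0,"dz":-0.04,"rx":0,"ry":0,"rz":0},
    {"fingers":1,"dx":-0.165,"dy":0,"dz":-0.03,"rx":0,"ry":0,"rz":0},
    {"fingers":1,"dx":-0.165,"dy":0,"dz":-0.03,"rx":0,"ry":0,"rz":0},
    {"fingers":1,"dx":-0.165,"dy":0,"dz":-0.03,"rx":0,"ry":0,"rz":0},
    {"fingers":1,"dx":-0.165,"dy":0,"dz":-0.02,"rx":0,"ry":0,"rz":0}
  ]
}}

```text
time_s: 19.05
tool_pos: [0.5555, 0.2101, 0.1518]
tool_rot: [180.0, 58.0, 132.4]
force: [-0.9, 0.5, -0.9]
grip_width: 0.0004
```

```bash
python3 st.py .36; python3 look.py l4 scene
```

```text
t 19.05 tip in hood mm [ 26.8  19.4 -17.1] tip H [36.  19.4 67.9] rot [180.   58.  132.4] F hood xyz [-0.96 -0.3  -0.87] q [-15.  31. -51. 107.  72.  96. -47.]
[0.5555 0.2101 0.1518] [180.   58.  132.4] [-14.6  30.6 -50.9 107.2  72.4  96.5 -47.5] [-0.86  0.51 -0.87] 19.05 H [53.9 19.4 56.8]
```

View pics/l4_scene.png

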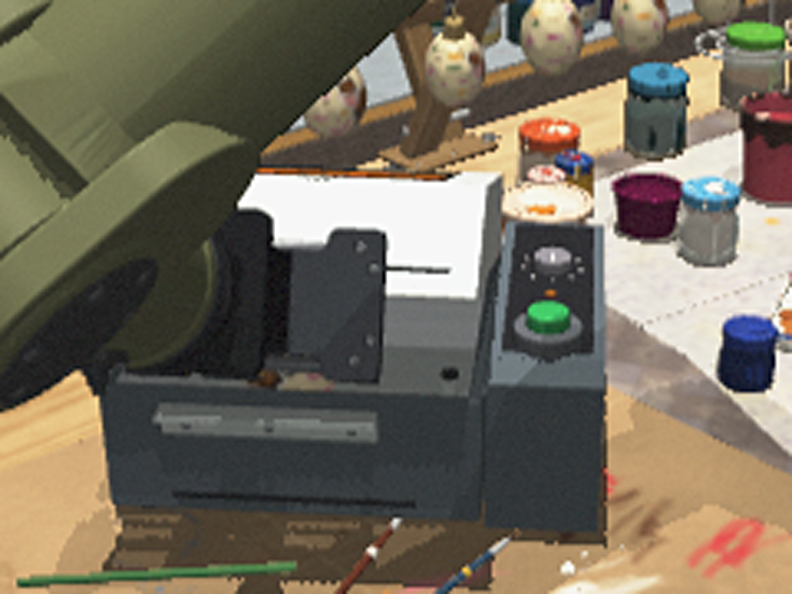

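>>> {"name": "carry_out", "arguments": {
  "plan": [
    {"fingers":1,"dx":-0.17,"dy":0,"dz":-0.02,"rx":0,"ry":0,"rz":0},
    {"fingers":1,"dx":-0.17,"dy":0,"dz":-0.02,"rx":0,"ry":0,"rz":0},
    {"fingers":1,"dx":-0.17,"dy":0,"dz":-0.02,"rx":0,"ry":0,"rz":0},
    {"fingers":1,"dx":-0.17,"dy":0,"dz":-0.01,"rx":0,"ry":0,"rz":0},
    {"fingers":1,"dx":-0.17,"dy":0,"dz":-0.01,"rx":0,"ry":0,"rz":0},
    {"fingers":1,"dx":-0.17,"dy":0,"dz":-0.01,"rx":0,"ry":0,"rz":0},
    {"fingers":1,"dx":-0.17,"dy":0,"dz":0,"rx":0,"ry":0,"rz":0},
    {"fingers":1,"dx":-0.17,"dy":0,"dz":0,"rx":0,"ry":0,"rz":0},
    {"fingers":1,"dx":-0.17,"dy":0,"dz":0,"rx":0,"ry":0,"rz":0},
    {"fingers":1,"dx":0,"dy":0,"dz":0,"rx":0,"ry":0,"rz":0}
  ]
}}

```text
time_s: 20.35
tool_pos: [0.5704, 0.1934, 0.1922]
tool_rot: [179.9, 58.0, 132.4]
force: [-0.4, 0.9, 0.4]
grip_width: 0.0008
```

```bash
python3 st.py .5; python3 look.py l5 scene
```

```text
t 20.35 tip in hood mm [31.8 19.2 -4. ] tip H [ 58.4  19.2 108.3] rot [179.9  58.  132.4] F hood xyz [-0.93  0.28  0.43] q [-11.  26. -52. 106.  71.  95. -42.]
[0.5704 0.1934 0.1922] [179.9  58.  132.4] [-11.1  26.3 -51.9 106.4  71.3  95.4 -42.1] [-0.42  0.88  0.43] 20.35 H [76.2 19.2 97.2]
```

View pics/l5_scene.png

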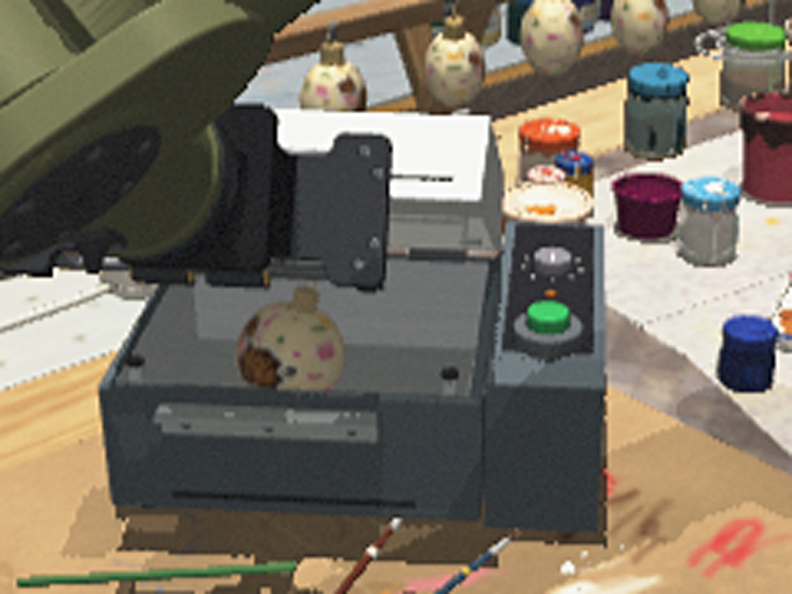

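>>> {"name": "carry_out", "arguments": {
  "plan": [
    {"fingers":1,"dx":0,"dy":0,"dz":0,"rx":0,"ry":0,"rz":0},
    {"fingers":1,"dx":0,"dy":0,"dz":0,"rx":0,"ry":0,"rz":0},
    {"fingers":1,"dx":0,"dy":0,"dz":0,"rx":0,"ry":0,"rz":0},
    {"fingers":1,"dx":0,"dy":0,"dz":0,"rx":0,"ry":0,"rz":0}
  ]
}}

```text
time_s: 20.9
tool_pos: [0.5701, 0.1937, 0.1916]
tool_rot: [-180.0, 58.0, 132.5]
force: [0.2, -0.8, 1.0]
grip_width: 0.0001
```

```bash
python3 look.py l6 scene;  python3 - <<'E'
from h import *
for th in (.5,.55,.6,.7,1.,1.25): print(th,[np.round((proj("scene",hood((0,y,0),th))-[110,100])*3.3,1) for y in (.115,-.115,)])
E
```

```text
[0.5701 0.1937 0.1916] [-180.    58.   132.5] [-11.2  26.4 -51.9 106.4  71.3  95.4 -42.1] [ 0.23 -0.76  0.96] 20.9 H [75.8 19.2 96.6]
0.5 [array([ 54., 215.]), array([479.4, 231.2])]
0.55 [array([ 55.5, 190.6]), array([480.5, 206.5])]
0.6 [array([ 57.3, 166.4]), array([481.7, 182. ])]
0.7 [array([ 62.3, 119.2]), array([484.1, 134.3])]
1.0 [array([85.3, -5.4]), array([492.6,   7.7])]
1.25 [array([111., -81.]), array([500.1, -69.3])]
```

View pics/l6_scene.png

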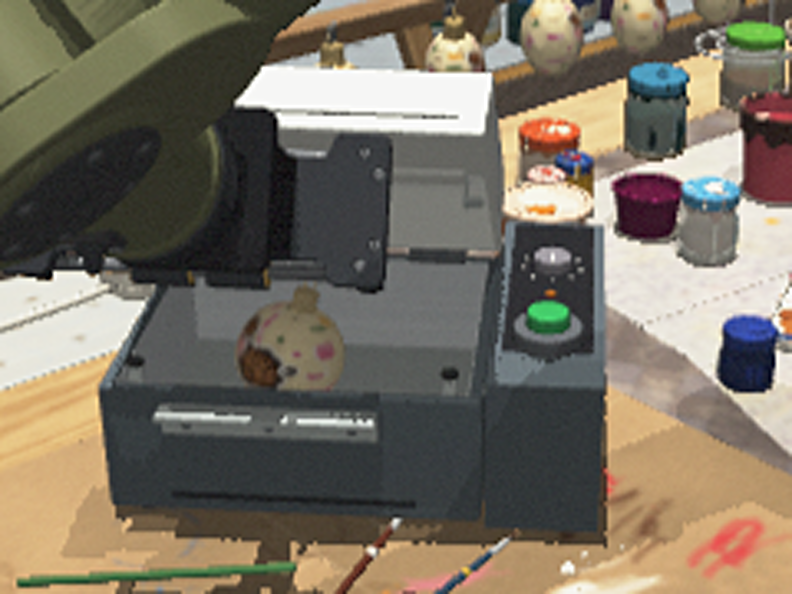

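>>> {"name": "carry_out", "arguments": {
  "plan": [
    {"fingers":1,"dx":0,"dy":0,"dz":-0.3,"rx":0,"ry":0,"rz":0},
    {"fingers":1,"dx":0.1,"dy":0,"dz":-0.5,"rx":0,"ry":0,"rz":0},
    {"fingers":1,"dx":0.1,"dy":0,"dz":-0.5,"rx":0,"ry":0,"rz":0},
    {"fingers":1,"dx":0.1,"dy":0,"dz":-0.5,"rx":0,"ry":0,"rz":0},
    {"fingers":1,"dx":0.1,"dy":0,"dz":-0.5,"rx":0,"ry":0,"rz":0},
    {"fingers":1,"dx":0.1,"dy":0,"dz":-0.5,"rx":0,"ry":0,"rz":0},
    {"fingers":1,"dx":0,"dy":0,"dz":-0.4,"rx":0,"ry":0,"rz":0},
    {"fingers":1,"dx":0,"dy":0,"dz":0,"rx":0,"ry":0,"rz":0},
    {"fingers":1,"dx":0,"dy":0,"dz":0,"rx":0,"ry":0,"rz":0},
    {"fingers":1,"dx":0,"dy":0,"dz":0,"rx":0,"ry":0,"rz":0},
    {"fingers":1,"dx":0,"dy":0,"dz":0,"rx":0,"ry":0,"rz":0},
    {"fingers":1,"dx":0,"dy":0,"dz":0,"rx":0,"ry":0,"rz":0}
  ]
}}

```text
time_s: 22.45
tool_pos: [0.5099, 0.2593, 0.2298]
tool_rot: [-180.0, 58.0, 132.5]
force: [-0.4, 0.3, -0.2]
grip_width: 0.0009
```

>>> {"name": "carry_out", "arguments": {
  "plan": [
    {"fingers":1,"dx":0,"dy":0,"dz":0,"rx":0,"ry":0,"rz":0},
    {"fingers":1,"dx":0,"dy":0,"dz":0,"rx":0,"ry":0,"rz":0},
    {"fingers":1,"dx":0,"dy":0,"dz":0,"rx":0,"ry":0,"rz":0},
    {"fingers":1,"dx":0,"dy":0,"dz":0,"rx":0,"ry":0,"rz":0},
    {"fingers":1,"dx":0,"dy":0,"dz":0,"rx":0,"ry":0,"rz":0},
    {"fingers":1,"dx":0,"dy":0,"dz":0,"rx":0,"ry":0,"rz":0},
    {"fingers":1,"dx":0,"dy":0,"dz":0,"rx":0,"ry":0,"rz":0},
    {"fingers":1,"dx":0,"dy":0,"dz":0,"rx":0,"ry":0,"rz":0},
    {"fingers":1,"dx":0,"dy":0,"dz":0,"rx":0,"ry":0,"rz":0},
    {"fingers":1,"dx":0,"dy":0,"dz":0,"rx":0,"ry":0,"rz":0},
    {"fingers":1,"dx":0,"dy":0,"dz":0,"rx":0,"ry":0,"rz":0},
    {"fingers":1,"dx":0,"dy":0,"dz":0,"rx":0,"ry":0,"rz":0}
  ]
}}

```text
time_s: 23.95
tool_pos: [0.5098, 0.2596, 0.2298]
tool_rot: [-180.0, 58.0, 132.5]
force: [-0.6, 0.1, 0.4]
grip_width: 0.0006
```

```bash
python3 look.py e1 scene top;  python3 - <<'E'
from h import *
for th in (1.1,1.2,1.25): print(th,[np.round(proj(n,hood((0,y,0),th)),1) for n in ("scene","top") for y in (.115,-.115,)])
E
```

```text
[0.5098 0.2596 0.2298] [-180.    58.   132.5] [-18.8  26.9 -54.6 101.7  67.1 104.3 -43.7] [-0.57  0.06  0.35] 23.95 H [-13.5  19.1 134.8]
1.1 [array([138.8,  88.1]), array([260.2,  91.9]), array([159.7, 122.2]), array([234.6, 199.8])]
1.2 [array([142. ,  79.3]), array([261.1,  83. ]), array([166.8, 112.7]), array([242.9, 191. ])]
1.25 [array([143.6,  75.5]), array([261.5,  79. ]), array([170.7, 108. ]), array([247.2, 186.4])]
```

View pics/e1_scene_full.png

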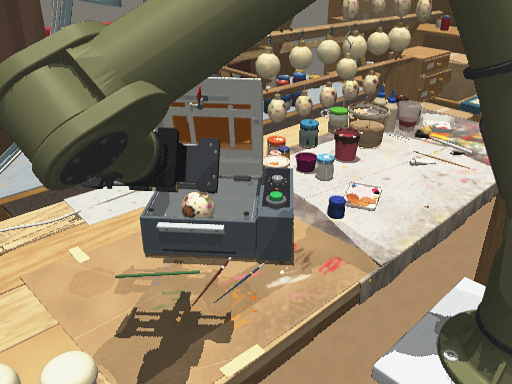

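View pics/e1_top_full.png

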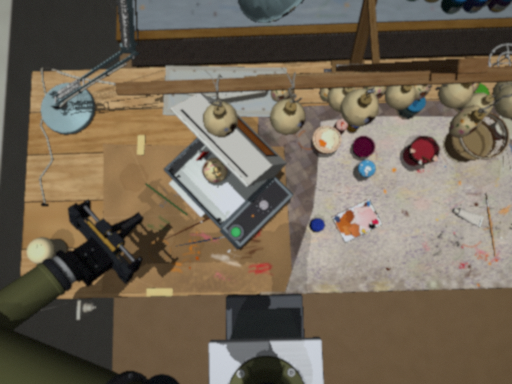

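```bash
python3 - <<'E'
from cell import ticket
print(ticket.sign_off())
E
```

```text
the job is handed in; nothing more can be done
None
```

The curing box is open and the job is handed in, at about 24 s of the 58 s allowed. The hand-in call returns no verdict.

- **Release button:** I pressed it with at most about 4 N and the hood sprang ajar.
- **Catch:** I met the tab from the left, about 4 mm left of the lip's middle. I pushed it right by about 9 to 10 mm, with a highest reading of 5.6 N. I held it aside until the hood was past about 0.16 rad and eased it off while lifting on to about 0.22 rad.
- **Hood:** I lifted it along its arc to about 0.55 rad. It then rose by itself, and I drew the arm back.

**Last checks:** In the final pictures the lip's right corner lies within a pixel of where a fully open hood (1.25 rad) would put it. The bauble is still inside, the jar and palette look unmoved, and the force reading is only noise, so the gripper is touching nothing.

**What disagreed or stayed unchecked:**
- With the gripper shut, the real fingertips sat about 21 mm short of the reported tool point. I saw this in the pictures, confirmed it by touch on the button, and corrected for it.
- The lip met the finger earlier than I had worked out, so the hood began lifting sooner than planned. No jam force appeared.
- The wrist force does not cover the arm's links. In the last top picture the arm hides two of the three loose baubles at the left edge of the table, so I judged it clear of them by eye.

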